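# Pin the microscope loading platform with tapered drifts and stack it in two layers

## Task

First push the two tapered drifts from the stand fully home through the platform's end holes into the dock's holes below, so that they pull the crooked platform into line, and leave them in. Then lay one green cassette squarely on each blue-outlined rectangle, lay the blue separator sheet squarely and centrally over both, rib upwards, and only then stand every white pot there is upright on the sheet, clear of its edges. Leave the joystick unit, the mouse and the tip box where they are.

Things in the scene. Friction and masses are not known exactly. Their poses are not given: they have to be found in the camera images.
- platform: loose aluminium platform, 150 (its x) x 330 (its y) x 10 mm, 0.8 to 1.2 kg, lying across the dock's two pedestals (underside 50 mm above the bench), a few mm and up to about half a degree out of line with the dock; not fastened, it slides when pushed sideways with about 2 to 4 N (its faces, the dock and the drifts' steel are smooth and oiled, friction about 0.25). Origin: centre of its underside, z up
- plat_hole_a (a point): mouth (top edge, 60 mm above the bench) of the 20 mm through hole at the platform's +y end, 135 mm from its centre; axes as the platform's
- plat_hole_b (a point): mouth of the 20 mm through hole at the platform's -y end, 135 mm from its centre
- dock_hole_a (a point): mouth of the 20 mm vertical through hole in the dock's +y pedestal; it lies right under the platform, 50 mm above the bench. The white dock is fixed to the bench: two pedestals 140 x 56 x 50 mm, centres 270 mm apart along its y. Axes as the dock's, z up
- dock_hole_b (a point): mouth of the 20 mm vertical through hole in the dock's -y pedestal, 50 mm above the bench
- mark_a (a point): centre of the blue-outlined rectangle (124 x 56 mm, long along the platform's x) on the platform's top face, 60 mm to +y of its centre; axes as the platform's
- mark_b (a point): centre of the like rectangle 60 mm to -y of the platform's centre
- stand: black fixed block, 56 (x) x 120 (y) x 60 mm, with two 20 mm holes 64 mm apart along its y in which the two drifts stand point down, collars on its top face. Origin: centre of its underside
- drift1_head (a point): steel tapered drift, 120 g, 102 mm long, upright in the stand: this point is the centre of its red square grip head, 24 x 24 mm and 40 mm tall, sides along the point's x and y; z is the drift's axis, up. Below the head a round collar (30 mm diameter, 6 mm thick) whose underside lies 26 mm below this point; below that 20 mm of shank of 18.4 mm diameter, then a 36 mm taper to a 4 mm tip, which lies 82 mm below this point
- drift1_collar (a point): the point on the axis of drift1 at the underside of its collar; it sits 26 mm below the head's centre; home means that the collar rests on the platform's top face (the tip is then 4 mm above the bench)
- drift2_head (a point): steel tapered drift, 120 g, 102 mm long, upright in the stand: this point is the centre of its red square grip head, 24 x 24 mm and 40 mm tall, sides along the point's x and y; z is the drift's axis, up. Below the head a round collar (30 mm diameter, 6 mm thick) whose underside lies 26 mm below this point; below that 20 mm of shank of 18.4 mm diameter, then a 36 mm taper to a 4 mm tip, which lies 82 mm below this point
- drift2_collar (a point): the point on the axis of drift2 at the underside of its collar; it sits 26 mm below the head's centre; home means that the collar rests on the platform's top face (the tip is then 4 mm above the bench)
- cassette1_mid (a point): solid green cassette with a white band and three white discs on top, 120 (its x) x 50 (its y) x 30 mm, 140 to 260 g, lying flat; this point is its centre, 15 mm above its underside
- cassette2_mid (a point): solid green cassette with a white band and three white discs on top, 120 (its x) x 50 (its y) x 30 mm, 140 to 260 g, lying flat; this point is its centre, 15 mm above its underside
- sheet_rib (a point): blue rigid separator sheet, 150 (its x) x 200 (its y) x 4 mm, 180 g, with a white upright grip rib on its middle, 60 (x) x 12 (y) mm, top 29 mm above the sheet's underside; this point is the rib's centre, 16.5 mm above the sheet's underside and 12.5 mm above the sheet's top face; x along the rib, z up
- pot1_mid (a point): white round pot with an orange lid, 40 mm diameter, 42 mm tall, 70 g, upright (one to three pots are there, the others are absent); this point is its centre, 21 mm above its underside
- pot2_mid (a point): white round pot with an orange lid, 40 mm diameter, 42 mm tall, 70 g, upright (one to three pots are there, the others are absent); this point is its centre, 21 mm above its underside
- pot3_mid (a point): white round pot with an orange lid, 40 mm diameter, 42 mm tall, 70 g, upright (one to three pots are there, the others are absent); this point is its centre, 21 mm above its underside
- joystick: white joystick control unit with a black knob, 100 x 130 mm, 110 mm tall; leave alone. Origin: centre of its underside
- mouse: black computer mouse, 105 x 60 x 30 mm; leave alone. Origin: centre of its underside
- tipbox: yellow-lidded clear tip box, 120 x 80 x 60 mm; leave alone. Origin: centre of its underside
There are look-alikes about, which are no part of the job. What is shaped like the part that bears pot3_mid but black or grey is not meant.

How it is judged (in metres and radians):
On the way, in this order (a step that is already met when the one before it is completed fails the run):
1. both drifts are fully home, one in each end hole, platform in line with the dock (((horizontal distance between drift1_collar and dock_hole_a below 0.003 m and z of drift1_collar in the frame of plat_hole_a between -0.003 and 0.003 m and angle between drift1_collar's own z axis and vertical below 0.06 rad) or (horizontal distance between drift2_collar and dock_hole_a below 0.003 m and z of drift2_collar in the frame of plat_hole_a between -0.003 and 0.003 m and angle between drift2_collar's own z axis and vertical below 0.06 rad)) and ((horizontal distance between drift1_collar and dock_hole_b below 0.003 m and z of drift1_collar in the frame of plat_hole_b between -0.003 and 0.003 m and angle between drift1_collar's own z axis and vertical below 0.06 rad) or (horizontal distance between drift2_collar and dock_hole_b below 0.003 m and z of drift2_collar in the frame of plat_hole_b between -0.003 and 0.003 m and angle between drift2_collar's own z axis and vertical below 0.06 rad)) and horizontal distance between plat_hole_a and dock_hole_a below 0.002 m and horizontal distance between plat_hole_b and dock_hole_b below 0.002 m), for 0.2 s.
2. one cassette lies on each outlined rectangle, platform still pinned (all of step 1 and ((horizontal distance between cassette1_mid and mark_a below 0.012 m and z of cassette1_mid in the frame of mark_a between 0.012 and 0.018 m and angle between the x axis of cassette1_mid and the x axis of mark_a, either way round below 0.15 rad) or (horizontal distance between cassette2_mid and mark_a below 0.012 m and z of cassette2_mid in the frame of mark_a between 0.012 and 0.018 m and angle between the x axis of cassette2_mid and the x axis of mark_a, either way round below 0.15 rad)) and ((horizontal distance between cassette1_mid and mark_b below 0.012 m and z of cassette1_mid in the frame of mark_b between 0.012 and 0.018 m and angle between the x axis of cassette1_mid and the x axis of mark_b, either way round below 0.15 rad) or (horizontal distance between cassette2_mid and mark_b below 0.012 m and z of cassette2_mid in the frame of mark_b between 0.012 and 0.018 m and angle between the x axis of cassette2_mid and the x axis of mark_b, either way round below 0.15 rad))), for 0.2 s.
3. the separator sheet lies flat on both cassettes, the pots not yet on it (all of step 2 and x of sheet_rib in the frame of platform between -0.02 and 0.02 m and y of sheet_rib in the frame of platform between -0.025 and 0.025 m and z of sheet_rib in the frame of platform between 0.0535 and 0.0595 m and angle between sheet_rib's own z axis and vertical below 0.05 rad and angle between the x axis of sheet_rib and the x axis of platform, either way round below 0.15 rad and height (world z) of each of pot1_mid, pot2_mid, pot3_mid below 0.08 m), for 0.2 s.
At the end, for the whole second after the job is handed in: Drifts home (3 mm, 0.06 rad), platform and dock holes in line within 2 mm; a cassette flat on each rectangle (12 mm, 0.15 rad); sheet flat on both, centred (20 mm x, 25 mm y, 0.15 rad); every pot upright on the sheet, centre 5 mm inside its edges; all at rest (all of step 2 and x of sheet_rib in the frame of platform between -0.02 and 0.02 m and y of sheet_rib in the frame of platform between -0.025 and 0.025 m and z of sheet_rib in the frame of platform between 0.0535 and 0.0595 m and angle between sheet_rib's own z axis and vertical below 0.05 rad and angle between the x axis of sheet_rib and the x axis of platform, either way round below 0.15 rad and x of pot1_mid in the frame of sheet_rib between -0.07 and 0.07 m and y of pot1_mid in the frame of sheet_rib between -0.095 and 0.095 m and z of pot1_mid in the frame of sheet_rib between 0.0055 and 0.0115 m and angle between each of pot1_mid, pot2_mid, pot3_mid's own z axis and vertical below 0.1 rad and x of pot2_mid in the frame of sheet_rib between -0.07 and 0.07 m and y of pot2_mid in the frame of sheet_rib between -0.095 and 0.095 m and z of pot2_mid in the frame of sheet_rib between 0.0055 and 0.0115 m and x of pot3_mid in the frame of sheet_rib between -0.07 and 0.07 m and y of pot3_mid in the frame of sheet_rib between -0.095 and 0.095 m and z of pot3_mid in the frame of sheet_rib between 0.0055 and 0.0115 m and linear speed of each of sheet, cassette1, cassette2, pot1, pot2, pot3, drift1, drift2 below 0.02 m/s); the robot touches nothing.
It fails at once if the joystick is pushed more than 40 mm or tipped (distance of joystick from where it was at the start of the episode above 0.04 m or angle between joystick's own z axis and vertical above 0.4 rad).
It fails at once if the mouse is pushed more than 40 mm or tipped (distance of mouse from where it was at the start of the episode above 0.04 m or angle between mouse's own z axis and vertical above 0.4 rad).
It fails at once if the tipbox is pushed more than 40 mm or tipped (distance of tipbox from where it was at the start of the episode above 0.04 m or angle between tipbox's own z axis and vertical above 0.4 rad).
Of pot1, pot2, pot3 only 1 to 3 are there at a start; the rules pass over those that are not, and their reading is None.
At some moment in a run one of pot1, pot2, pot3 may be knocked a few centimetres aside while the robot is not near it.
It also fails if it takes over 210 s, if anything falls off the work surface, if the arm or the gripper's body presses on something with over 40 N, if the wrist force passes 120 N, or if a joint passes its speed limit or range.

## Robot

A 6-joint arm with a two-finger parallel gripper is mounted at the origin on the work surface. World frame = base frame: x ahead of the robot, y to its left, z up, the work surface at z = 0. Lengths are in mm, angles in degrees, forces in N, time in s.
With the tool pointing down it reaches from about 350 to 850 mm from the base axis. Payload 8.1 kg.
Tool frame: the origin (TCP) lies at the very end of the fingers, on their centre line; the grasp point (between the pads) lies 19 mm behind it; z points along the fingers, y is the line along which they close (so a half turn about z gives the same grasp; the last joint's range is limited). The gripper opens to 85 mm and grips with 20 to 120 N. Pads are 22 mm wide; open, the fingers measure 114 mm over their backs; the gripper's body (76 mm by 85 mm) begins 54 mm behind the grasp point. The pads swing forward as they close: fully open they stand 13 mm farther back than shut.
Start: joints at [70.68, 7.471, 85.268, -0, 87.261, -4.893], TCP at [149.466, 581.09, 231.292] pointing down, gripper open.
Joint ranges: [-169.43, 169.43], [-51.17, 129.36], [1.28, 143.12], [-76.62, 256.62], [0, 156.53], [-152.29, 152.29]. Speed limits (degrees/s): [136.94, 136.94, 159.86, 180, 180, 180].

## Interface

Orientations are given as [roll, pitch, yaw] about the fixed x, y, z axes, in that order (R = Rz(yaw) Ry(pitch) Rx(roll)).
In Python, from bench import sense, eyes, job, models gives the robot as it stands. The module is installed in compiled form; this text tells all that it offers.
- The arm moves only by the tool apply_moves, never from a script. Its argument "rows" is a list of rows, each a list of 6 numbers: the shift along the tool's x, y, z in mm, then the turn, a rotation vector about the tool's x, y, z in rad. In form: [[dx, dy, dz, rx, ry, rz], ...]. A call has exactly 5 rows; each row shifts and turns the commanded pose from where the row before left it, along the tool's axes as they then stand; what a row does not reach is not made up. A row lasts 1/8 s, in which the tool goes at most 62.5 mm and 10.7 degrees, less where a joint would pass 70% of its speed; a pose out of reach is approached as far as the arm can. A call is refused whole if a number of a shift passes 62.5 or a number of a turn 0.188, either way. A call with a gripper value outside its range is refused whole. "fingers" is the finger opening in mm, from 0 to 85.4, set as the call begins (left out, the last holds). The fingers move at their own pace and stop on an object; "grip_force" is the grip in N (left out, the last holds). Time passes only in rows, so rows that do not move let the fingers close, or fill a call up. It gives the time, the measured TCP pose, the force, the opening and the grip force at its end, in the units of the state.
- sense(): the state, without advancing time (a new reading comes with each control period).
- eyes.snapshot(name): name is "side" or "top" or "wrist"; returns (picture, depth): 480x640x3 uint8, red, green, blue; 480x640 float32, mm along the optical axis (not along the pixel's ray), 0 where there is no reading.
- eyes.get_calibration(name): a dict with "intrinsics" (3x3 intrinsics, pixels), "R" (3x3) and "t" (3): a world point X has camera coordinates R X + t; the wrist camera has in their place "mount" (4x4, takes a point from camera to tool coordinates, whose origin is the TCP and whose axes are the flange's). Camera axes: x right, y down, z forward; pixel columns grow to the right and rows downward; lengths in mm; the calibration is good to about 2 mm. The wrist camera is an equidistant fisheye: a pixel r from the principal point sees the ray r / f radians off the axis. A picture is of the moment at which its call begins: read the wrist's pose just before it. get_calibration takes no time and is no camera call.
- job.hand_in(): hands the job in; it is judged then, once.
Trained networks look in the newest picture that a camera, given by its name, has taken for a name from the list of things; names that differ only in an ending like _2 or _b are one class to them, and where a whole thing is asked for, a point or a joint stands for the part that bears it (a point fixed in the world has none). Each returns a list of dicts, best first, with "confidence" (0 to 1); they miss things now and then, are a little off and sometimes report something else, mostly with a low value. They report only what shows in the picture. A call takes as long as a camera call. They do not tell look-alikes from the thing itself.
- models.boxes_of(name, camera): "xyz" ([x, y, z] in mm, in world coordinates, good to about 4 mm: the middle of the surface that is visible of it).
- models.cut_out(name, camera): "pixels" (480x640 bool, what is visible of it).
- models.place_of(name, camera): "xyz" ([x, y, z] in mm, in world coordinates, good to about 4 mm: a listed point, or the origin of a listed thing).
The state is a dict: "time": time; "joint_pos": joint angles; "qd": joint speeds; "joint_efforts": joint torques, N m; "tool_pos": TCP position; "tcp_rot": TCP orientation; "ft_force": force on the tool from outside, world axes, zero at the start; "wrist_torque": the same for the moment, N m; "finger_gap": finger opening in mm; "grip_force": force on a finger pad.
Only numpy, scipy, OpenCV 4.12 (cv2) and the standard library are available. Lean on these libraries where they do the work, as an engineer would, in place of code of your own. Each camera call takes 0.05 s, during which the arm holds its last target. There are 200 camera calls.

## Working session

There is one attempt and no reset: what is moved stays moved. The work goes in short steps, Python scripts to look and compute and a tool call to move; the robot and the scene stay as the last step left them, time stands still between calls to the robot, and variables do not carry over. Pictures are saved under pics/ and viewed, at most 14 in all, crops included, and the job is handed in when it is done.

Besides the shell and the picture viewer there is one more tool, called after "Request:" as a command line: name --pt "numbers of a row" for each row, then --argument value for the rest. apply_moves: Moves the arm, as the interface text tells. Its arguments: {"type":"object","properties":{"rows":{"type":"array"},"fingers":{"type":"number"},"grip_force":{"type":"number"}},"required":["rows"]}

```bash
mkdir -p pics; cat > h.py <<'E'
import numpy as np, cv2
from bench import sense, eyes, job, models
def snap(n,f=None):
    p,d=eyes.snapshot(n)
    if f: cv2.imwrite('pics/'+f,p[:,:,::-1])
    return p,d
def world(n,d,u,v,z=None):
    c=eyes.get_calibration(n);K=np.array(c['intrinsics']);R=np.array(c['R']);t=np.array(c['t'])
    u=np.asarray(u,float);v=np.asarray(v,float)
    ray=np.stack([(u-K[0,2])/K[0,0],(v-K[1,2])/K[1,1],np.ones_like(u)],-1)
    o=-R.T@t
    if z is None:
        return (ray*np.asarray(d)[v.astype(int),u.astype(int)][...,None]-t)@R
    r=ray@R
    return o+r*((z-o[2])/r[...,2])[...,None]
E
python3 - <<'E'
from h import *
s=sense();print({k:np.round(v,2).tolist() for k,v in s.items()})
for n in('top','side'):
    p,d=snap(n,n+'0.png');c=eyes.get_calibration(n)
    print(n,np.round(-np.array(c['R']).T@np.array(c['t'])),np.round(c['intrinsics'],1).tolist(),np.round(c['R'],2).tolist())
    for m in ['platform','plat_hole_a','dock_hole_a','mark_a','stand','drift1_head','cassette1_mid','sheet_rib','pot1_mid','joystick','mouse','tipbox']:
        print(m,[(np.round(x['xyz']).tolist(),round(x['confidence'],2)) for x in models.place_of(m,n)][:5])
E
```

```text
{'time': 0.0, 'joint_pos': [70.68, 7.52, 85.33, -0.0, 87.26, -4.89], 'qd': [0.05, -0.03, -0.02, 0.03, -0.0, 0.03], 'joint_efforts': [-0.0, -56.94, -50.05, -0.0, 0.02, 0.0], 'tool_pos': [149.29, 580.57, 230.23], 'tcp_rot': [-179.89, -0.01, 165.57], 'ft_force': [0.51, 0.59, -0.2], 'wrist_torque': [0.01, -0.01, -0.02], 'grip_force': 0.0, 'finger_gap': 85.21}
top [ 394.  -29. 1326.] [[529.1, 0.0, 317.7], [0.0, 529.1, 242.3], [0.0, 0.0, 1.0]] [[-0.01, -1.0, 0.0], [-0.99, 0.01, -0.14], [0.14, -0.0, -0.99]]
platform [([611.0, 12.0, 52.0], 0.81), ([441.0, -8.0, 90.0], 0.71)]
plat_hole_a [([603.0, 146.0, 59.0], 0.87), ([619.0, -122.0, 60.0], 0.84), ([613.0, 70.0, 60.0], 0.64)]
dock_hole_a [([606.0, 144.0, 44.0], 0.76), ([616.0, -125.0, 50.0], 0.76), ([610.0, 70.0, 65.0], 0.68), ([610.0, 11.0, 51.0], 0.22)]
mark_a [([611.0, 72.0, 61.0], 0.91), ([616.0, -52.0, 56.0], 0.74)]
stand [([443.0, -39.0, 1.0], 0.64), ([443.0, -75.0, 60.0], 0.57)]
drift1_head [([444.0, -5.0, 94.0], 0.64), ([618.0, -123.0, 60.0], 0.38)]
cassette1_mid [([490.0, -285.0, 15.0], 0.55), ([444.0, -75.0, 82.0], 0.49)]
sheet_rib
[... 417 characters left out ...]
.0, 48.0], 0.95)]
plat_hole_a [([609.0, 143.0, 60.0], 0.95), ([622.0, -125.0, 62.0], 0.78)]
dock_hole_a [([614.0, -124.0, 48.0], 0.79), ([443.0, -8.0, 58.0], 0.69)]
mark_a [([609.0, 70.0, 63.0], 0.71)]
stand [([442.0, -40.0, 3.0], 0.95)]
drift1_head [([444.0, -7.0, 86.0], 0.79)]
cassette1_mid [([492.0, -289.0, 18.0], 0.78), ([426.0, 155.0, 21.0], 0.48)]
sheet_rib [([487.0, 377.0, 19.0], 0.82), ([772.0, -87.0, -2.0], 0.69)]
pot1_mid [([443.0, 71.0, 18.0], 0.61), ([770.0, -91.0, 2.0], 0.23)]
joystick [([692.0, 346.0, 0.0], 0.74), ([452.0, -394.0, 16.0], 0.66)]
mouse [([770.0, -91.0, -3.0], 0.56), ([446.0, -5.0, 84.0], 0.31)]
tipbox [([671.0, -364.0, -3.0], 0.84), ([449.0, -396.0, 18.0], 0.56)]
```

View pics/top0.png

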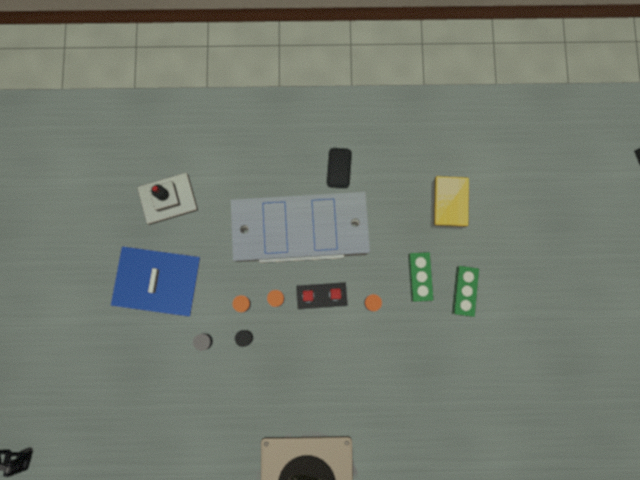

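View pics/side0.png

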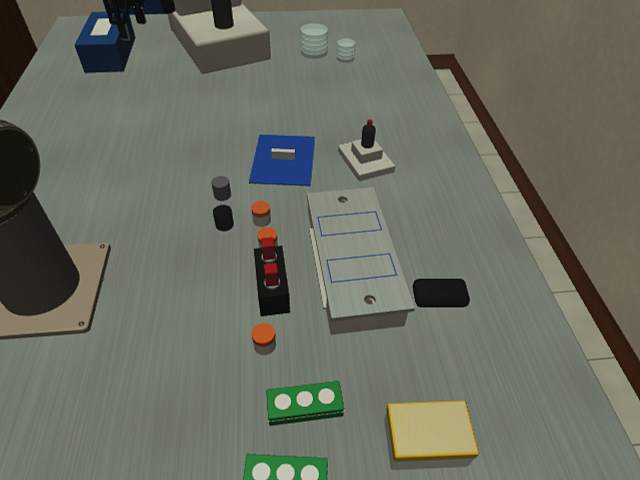

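```bash
cat >> h.py <<'E'
def blobs(p,d,n,lo,hi,z,amin=25,roi=None):
    hsv=cv2.cvtColor(p,cv2.COLOR_RGB2HSV)
    m=cv2.inRange(hsv,np.array(lo),np.array(hi))
    k,l,st,ce=cv2.connectedComponentsWithStats(m)
    out=[]
    for i in range(1,k):
        if st[i,4]<amin: continue
        v,u=np.where(l==i);W=world(n,d,u,v,z)
        r=cv2.minAreaRect(W[:,:2].astype(np.float32))
        b=cv2.boxPoints(r);e=[b[1]-b[0],b[2]-b[1]];e=max(e,key=np.linalg.norm)
        out.append((np.round(ce[i]).tolist(),int(st[i,4]),np.round(W[:,:2].mean(0),1).tolist(),np.round(r[0],1).tolist(),np.round(sorted(r[1]),1).tolist(),'longaxis',round(float(np.degrees(np.arctan2(e[1],e[0]))%180),1)))
    return out
E
python3 - <<'E'
from h import *
for n in('top','side'):
    p,d=snap(n)
    for nm,lo,hi,z in [('orange',(5,150,120),(18,255,255),42),('green',(50,120,50),(75,255,200),30),('bluesheet',(105,150,60),(125,255,255),4),('red',(0,150,60),(3,255,255),106)]:
        print(n,nm)
        for b in blobs(p,d,n,lo,hi,z): print('  ',b)
E
```

```text
top orange
   ([275.0, 298.0], 177, [439.9, 72.4], [439.8, 72.6], [33.7, 33.8], 'longaxis', 89.8)
   ([373.0, 302.0], 183, [426.7, -163.5], [426.7, -163.2], [33.8, 36.0], 'longaxis', 133.8)
   ([241.0, 303.0], 179, [428.1, 154.8], [428.7, 154.7], [33.7, 33.8], 'longaxis', 90.3)
top green
   ([420.0, 277.0], 390, [488.1, -282.6], [488.9, -283.6], [46.4, 113.0], 'longaxis', 2.0)
   ([465.0, 291.0], 424, [451.6, -391.2], [452.3, -392.9], [47.1, 114.5], 'longaxis', 172.2)
top bluesheet
   ([155.0, 281.0], 4143, [487.7, 375.3], [487.8, 375.1], [144.1, 194.0], 'longaxis', 81.4)
top red
   ([335.0, 293.0], 82, [446.9, -71.3], [447.2, -71.3], [20.1, 21.0], 'longaxis', 7.4)
   ([307.0, 295.0], 79, [443.2, -7.1], [442.3, -7.1], [20.6, 20.7], 'longaxis', 89.4)
side orange
   ([260.0, 207.0], 187, [426.6, 153.6], [426.4, 153.8], [37.2, 39.9], 'longaxis', 52.8)
   ([267.0, 233.0], 175, [439.0, 73.6], [438.4, 72.9], [31.3, 39.1], 'longaxis', 177.6)
   ([263.0, 333.0], 365, [425.2, -166.2], [425.7, -166.2], [38.1, 40.4], 'longaxis', 89.5)
side green
   ([304.0, 400.0], 1532, [487.0, -289.6], [487.5, -288.3], [49.5, 118.7], 'longaxis', 2.0)
   ([285.0, 465.0], 1151, [451.0, -385.4], [451.6, -388.1], [34.7, 118.6], 'longaxis', 173.6)
side bluesheet
   ([97.0, 32.0], 716, [-126.8, 1143.0], [-116.5, 1180.2], [133.3, 267.9], 'longaxis', 90.0)
   ([283.0, 161.0], 2558, [485.5, 363.8], [486.3, 371.6], [148.5, 199.2], 'longaxis', 81.4)
side red
   ([267.0, 242.0], 113, [441.3, -12.5], [441.6, -11.9], [22.9, 24.1], 'longaxis', 93.7)
   ([270.0, 268.0], 149, [445.2, -75.0], [445.2, -74.7], [23.4, 25.5], 'longaxis', 93.0)
```

```bash
cat >> h.py <<'E'
from scipy.spatial.transform import Rotation as Ro
def pose():
    s=sense();return np.array(s['tool_pos']),Ro.from_euler('xyz',s['tcp_rot'],degrees=True)
def plan(x,y,z,yaw,step=55,pos=None,rot=None,tilt0=True):
    "rows from pose to target (tool down); prints rows in groups of 5; returns end pose"
    P,R=pose() 
    if pos is not None:P,R=pos,rot
    T=Ro.from_euler('xyz',[180,0,yaw],degrees=True);g=np.array([x,y,z],float)
    rv=(R.inv()*T).as_rotvec()
    n=int(max(1,np.ceil(np.linalg.norm(g-P)/step),np.ceil(np.abs(rv).max()/0.16)));n=5*int(np.ceil(n/5))
    rows=[];R0=R;P0=P
    for i in range(n):
        tgt=P0+(g-P0)*(i+1)/n
        d=np.round(R.inv().apply(tgt-P),1);r=np.round(rv/n,3);r=np.where(abs(r)<.0015,0,r)
        rows.append([float(a) for a in [*d,*r]]);P=P+R.apply(d);R=R*Ro.from_rotvec(r)
    for i in range(0,n,5):print(rows[i:i+5])
    return P,R
def st():
    s=sense();print(round(s['time'],2),np.round(s['tool_pos'],1),np.round(s['tcp_rot'],2),np.round(s['ft_force'],1),round(s['finger_gap'],1),round(s['grip_force'],1))
E
python3 - <<'E'
from h import *
print(np.round(eyes.get_calibration('wrist')['mount'],3).tolist(),np.round(eyes.get_calibration('wrist')['intrinsics'],1).tolist())
plan(605,130,230,183)
E
```

```text
[[0.001, -0.95, -0.312, 79.882], [1.0, 0.0, 0.002, 0.343], [-0.001, -0.312, 0.95, -143.051], [0.0, 0.0, 0.0, 1.0]] [[371.6, 0.0, 315.4], [0.0, 371.6, 238.3], [0.0, 0.0, 1.0]]
[[-36.9, -21.6, 0.1, 0.0, 0.0, -0.02], [-36.5, -22.3, 0.1, 0.0, 0.0, -0.02], [-36.0, -23.0, 0.1, 0.0, 0.0, -0.02], [-35.5, -23.7, 0.0, 0.0, 0.0, -0.02], [-35.1, -24.4, 0.1, 0.0, 0.0, -0.02]]
[[-34.6, -25.2, 0.1, 0.0, 0.0, -0.02], [-34.0, -25.8, 0.1, 0.0, 0.0, -0.02], [-33.5, -26.5, 0.1, 0.0, 0.0, -0.02], [-33.0, -27.2, 0.1, 0.0, 0.0, -0.02], [-32.5, -27.8, 0.1, 0.0, 0.0, -0.02]]
[[-31.9, -28.4, 0.0, 0.0, 0.0, -0.02], [-31.3, -29.1, 0.1, 0.0, 0.0, -0.02], [-30.7, -29.7, 0.1, 0.0, 0.0, -0.02], [-30.1, -30.4, 0.1, 0.0, 0.0, -0.02], [-29.5, -30.9, 0.1, 0.0, 0.0, -0.02]]
```

Request:
apply_moves --pt "-36.9 -21.6 0 0 0 -0.02" --pt "-36.5 -22.3 0 0 0 -0.02" --pt "-36 -23 0 0 0 -0.02" --pt "-35.5 -23.7 0 0 0 -0.02" --pt "-35.1 -24.4 0 0 0 -0.02" --fingers 40

```text
time: 2.02
tool_pos: [302.2, 429.8, 231.5]
tcp_rot: [180.0, 0.0, 171.3]
ft_force: [0.2, 0.6, -0.4]
finger_gap: 39.8
grip_force: 0.0
```

Request:
apply_moves --pt "-34.6 -25.2 0 0 0 -0.02" --pt "-34 -25.8 0 0 0 -0.02" --pt "-33.5 -26.5 0 0 0 -0.02" --pt "-33 -27.2 0 0 0 -0.02" --pt "-32.5 -27.8 0 0 0 -0.02"

```text
time: 2.65
tool_pos: [454.1, 279.3, 231.5]
tcp_rot: [180.0, 0.0, 177.1]
ft_force: [0.6, 0.3, 0.2]
finger_gap: 40.1
grip_force: 0.0
```

Request:
apply_moves --pt "-31.9 -28.4 0 0 0 -0.02" --pt "-31.3 -29.1 0 0 0 -0.02" --pt "-30.7 -29.7 0 0 0 -0.02" --pt "-30.1 -30.4 0 0 0 -0.02" --pt "-29.5 -30.9 0 0 0 -0.02"

```text
time: 3.28
tool_pos: [605.9, 128.9, 231.4]
tcp_rot: [180.0, 0.0, -177.2]
ft_force: [0.8, -0.3, 0.0]
finger_gap: 40.1
grip_force: 0.0
```

```bash
cat >> h.py <<'E'
def wworld(P,R,u,v,z):
    c=eyes.get_calibration('wrist');K=np.array(c['intrinsics']);M=np.array(c['mount'])
    a=(np.asarray(u,float)-K[0,2])/K[0,0];b=(np.asarray(v,float)-K[1,2])/K[1,1];th=np.hypot(a,b);s=np.where(th>1e-9,np.sin(th)/np.maximum(th,1e-9),1)
    ray=np.stack([a*s,b*s,np.cos(th)],-1)
    r=R.apply((ray@M[:3,:3].T).reshape(-1,3)).reshape(ray.shape);o=P+R.apply(M[:3,3])
    return o+r*((z-o[2])/r[...,2])[...,None]
def wpix(P,R,X):
    c=eyes.get_calibration('wrist');K=np.array(c['intrinsics']);M=np.array(c['mount'])
    q=(R.inv().apply(np.asarray(X,float)-P)-M[:3,3])@M[:3,:3];th=np.arctan2(np.hypot(q[0],q[1]),q[2]);ph=np.arctan2(q[1],q[0])
    return K[0,0]*th*np.cos(ph)+K[0,2],K[0,0]*th*np.sin(ph)+K[1,2]
E
python3 - <<'E'
from h import *
st();P,R=pose();p,d=snap('wrist','w1.png');np.savez('w1.npz',P=P,q=R.as_quat(),p=p)
u,v=wpix(P,R,[605,144.5,60]);print(u,v)
u,v=int(u),int(v);c=p[max(0,v-75):v+75,max(0,u-100):u+100]
cv2.imwrite('pics/w1c.png',cv2.resize(c,None,fx=4,fy=4,interpolation=cv2.INTER_CUBIC)[:,:,::-1]);print(u-100,v-75)
E
```

```text
3.27 [605.9 128.9 231.4] [ 1.7999e+02  1.0000e-02 -1.7720e+02] [ 0.8 -0.3  0. ] 40.1 0.0
332.4563169173993 212.43573745314092
232 137
```

View pics/w1.png

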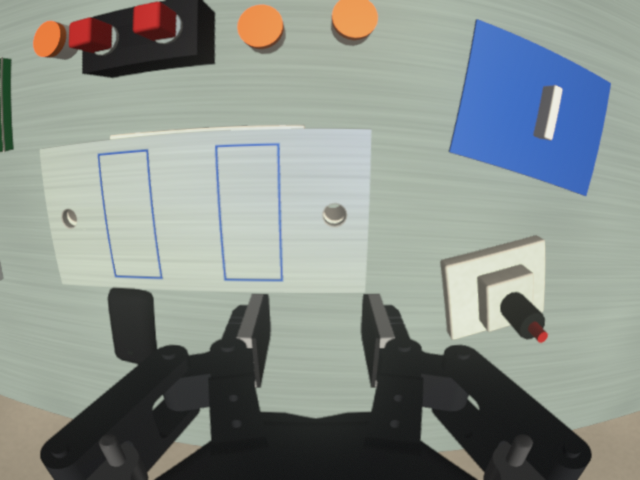

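View pics/w1c.png

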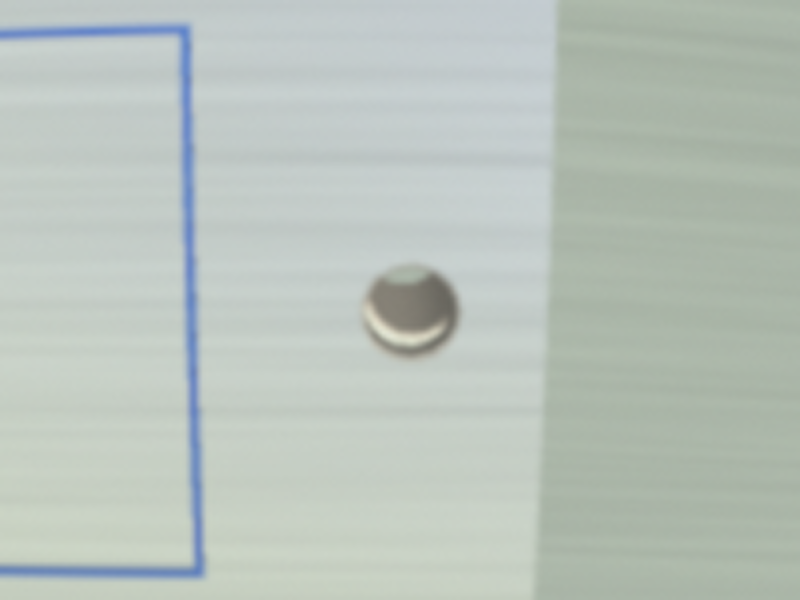

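```bash
cat >> h.py <<'E'
from scipy.optimize import least_squares
def fitc(X,r=10):
    f=lambda c:np.hypot(X[:,0]-c[0],X[:,1]-c[1])-r
    s=least_squares(f,X[:,:2].mean(0)-0*1.,loss='soft_l1',f_scale=.3);return s.x,np.sqrt(np.mean(s.fun**2))
E
python3 - <<'E'
from h import *
f=np.load('w1.npz');P=f['P'];R=Ro.from_quat(f['q']);p=f['p']
g=cv2.cvtColor(p,cv2.COLOR_RGB2GRAY).astype(np.float32)
big=cv2.resize(g[195:235,315:355],None,fx=4,fy=4,interpolation=cv2.INTER_CUBIC)
np.set_printoptions(linewidth=250)
print(g[200:230,320:350].astype(int))
hc=wworld(P,R,334.75,214.5,60);print('hole a',hc)
for (u,v) in [(334.75,214.5)]:print(wworld(P,R,u,v,50))
p2=[(70,217.5)];print('hole b',wworld(P,R,70,217.5,60))
# heads via red
hsv=cv2.cvtColor(p,cv2.COLOR_RGB2HSV)
E
```

```text
[[203 203 204 204 203 203 203 203 204 204 204 204 203 204 203 203 204 204 204 203 204 204 204 204 204 205 205 205 204 205]
 [204 203 203 204 204 204 203 203 204 203 204 205 203 203 202 202 203 203 204 204 204 205 204 205 205 206 205 205 205 205]
 [204 205 205 205 205 205 205 205 205 203 203 202 200 198 195 194 195 200 201 204 205 205 205 206 205 206 206 206 206 206]
 [205 205 205 205 205 205 205 204 203 197 192 189 184 183 181 180 180 183 187 192 198 202 204 205 206 205 205 206 206 206]
 [204 203 203 203 203 203 201 198 192 184 181 176 175 174 174 174 173 172 170 171 175 186 196 201 203 204 204 203 203 204]
 [200 201 200 200 200 196 190 184 178 175 175 176 176 177 177 175 174 170 157 144 142 158 177 191 198 200 200 200 200 201]
 [200 200 199 199 196 185 171 160 161 167 172 174 175 175 175 172 165 155 139 122 117 129 150 172 190 197 199 200 200 200]
 [201 201 200 198 189 171 150 138 143 152 158 161 161 161 160 155 143 129 119 111 108 110 124 147 173 192 199 200 201 201]
 [203 203 202 195 179 155 136 130 131 133 135 136 136 134 133 129 124 116 112 110 107 106 109 123 150 179 198 202 20
[... 2030 characters left out ...]
41 136 138 143 151 158 165 175 186 194 199 202 201 201 201 201 201]
 [201 201 201 201 201 201 200 199 196 192 187 181 175 170 166 167 173 179 183 187 192 195 199 200 200 200 200 199 200 199]
 [201 202 201 201 200 201 200 200 200 198 197 195 192 191 190 190 191 192 195 197 198 199 200 200 200 200 199 199 199 199]
 [201 200 201 201 201 201 200 201 200 200 199 199 198 199 198 198 198 199 199 200 200 200 200 200 200 200 199 199 199 198]
 [201 202 202 202 202 201 202 202 202 201 201 202 201 201 201 201 201 201 202 202 201 201 202 202 201 202 200 200 200 201]]
hole a [606.75592095 146.6208813   60.        ]
[609.31900126 147.29908183  50.        ]
hole b [ 619.39178183 -121.65722533   60.        ]
```

```bash
python3 - <<'E'
from h import *
f=np.load('w1.npz');P=f['P'];R=Ro.from_quat(f['q'])
u=np.array([324.5,325.1,325.7,326.5,327.5,328.9,330.6,333,335,337,339,340.3]);v=np.array([213,214,215,216,217,218,219,219.6,219.75,219.5,219,218])
X=wworld(P,R,u,v,50);f2=lambda c:np.hypot(X[:,0]-c[0],X[:,1]-c[1])-10
print(least_squares(f2,[604,146]).x,np.round(f2(least_squares(f2,[604,146]).x),2))
plan(612,-135,231.4,182.8)
E
```

```text
[604.18260971 147.10805903] [ 0.05 -0.05 -0.04 -0.04 -0.03 -0.04  0.08  0.04  0.06  0.03  0.11 -0.21]
[[1.8, -51.9, 0.0, 0.0, 0.0, 0.0], [1.7, -51.9, 0.1, 0.0, 0.0, 0.0], [1.8, -51.9, -0.0, 0.0, 0.0, 0.0], [1.7, -51.9, 0.0, 0.0, 0.0, 0.0], [1.8, -51.9, 0.1, 0.0, 0.0, 0.0]]
```

Request:
apply_moves --pt "1.8 -51.9 0 0 0 0" --pt "1.8 -51.9 0 0 0 0" --pt "1.8 -51.9 0 0 0 0" --pt "1.8 -51.9 0 0 0 0" --pt "1.8 -51.9 0 0 0 0"

```text
time: 3.95
tool_pos: [608.3, -131.2, 231.4]
tcp_rot: [-180.0, 0.0, -177.2]
ft_force: [0.5, 0.0, -0.1]
finger_gap: 39.8
grip_force: 0.0
```

```bash
python3 - <<'E'
from h import *
st();P,R=pose();p,d=snap('wrist');np.savez('w2.npz',P=P,q=R.as_quat(),p=p)
u,v=wpix(P,R,[619.4,-121.6,60]);print(u,v)
g=cv2.cvtColor(p,cv2.COLOR_RGB2GRAY).astype(int)
np.set_printoptions(linewidth=250)
u,v=int(round(u)),int(round(v));print(u-15,v-16);print(g[v-16:v+16,u-15:u+15])
plan(442.5,-8.5,180,182.8)
E
```

```text
3.95 [ 608.3 -131.2  231.4] [-1.8000e+02  2.0000e-02 -1.7724e+02] [ 0.5  0.  -0.1] 39.8 0.0
324.75087497800365 225.26303433862728
310 209
[[200 200 200 200 200 200 200 200 200 200 200 200 199 200 200 200 200 200 200 200 201 199 200 200 201 200 200 201 201 201]
 [200 201 200 200 200 201 200 200 200 201 200 200 200 200 200 200 201 201 200 200 201 200 201 200 200 200 200 201 201 201]
 [202 202 203 203 203 203 203 203 203 202 203 201 202 202 202 203 202 202 202 202 202 202 202 202 202 202 202 202 202 201]
 [204 204 204 204 204 204 204 203 204 203 204 203 203 203 203 202 203 202 203 203 203 203 203 203 203 203 203 203 202 202]
 [204 203 204 204 204 204 203 203 203 201 199 198 198 198 198 198 199 201 203 203 203 203 203 204 203 203 203 203 203 203]
 [204 204 203 203 204 203 202 200 197 190 183 180 179 180 182 180 183 190 198 201 202 204 203 203 203 203 203 204 204 203]
 [202 202 202 202 201 197 191 186 176 165 158 155 153 154 153 150 154 166 180 189 196 200 202 203 202 203 203 202 203 202]
 [200 200 200 199 194 184 170 159 147 137 135 133 134 133 130 127 128 136 148 163 180 191 198 200 200
[... 2450 characters left out ...]
02 203 202 203 203 202 202 203]
 [197 197 197 197 198 197 195 191 187 183 179 174 170 169 171 176 179 185 189 194 197 198 199 199 198 198 198 198 198 198]
 [194 194 194 194 195 194 194 193 193 191 189 188 186 186 188 189 191 192 193 194 194 194 194 195 194 194 195 195 195 195]
 [194 193 193 193 194 194 194 193 194 192 193 192 192 192 192 192 193 194 193 194 194 194 194 193 194 194 193 194 194 194]
 [196 196 196 196 196 196 196 196 196 196 196 195 196 196 195 197 196 196 196 196 196 196 196 196 196 195 196 196 196 196]]
[[31.9, 27.3, 10.2, 0.0, 0.0, 0.0], [31.8, 27.3, 10.1, 0.0, 0.0, 0.0], [31.9, 27.4, 10.2, 0.0, 0.0, 0.0], [31.9, 27.3, 10.1, 0.0, 0.0, 0.0], [31.8, 27.3, 10.2, 0.0, 0.0, 0.0]]
```

```bash
python3 - <<'E'
from h import *
f=np.load('w2.npz');P=f['P'];R=Ro.from_quat(f['q']);p=f['p']
u=np.array([313.05,313.7,314.45,315.3,316.1,317.5,319.5,323.5,327.8,330]);v=np.array([222,223,224,225,226,227,228,228.8,228,227.])
X=wworld(P,R,u,v,50);f2=lambda c:np.hypot(X[:,0]-c[0],X[:,1]-c[1])-10
print('dock b',least_squares(f2,[614,-121]).x,np.round(f2(least_squares(f2,[614,-121]).x),2))
print('plate b',wworld(P,R,323.2,226.,60))
# drift heads seen from here
hsv=cv2.cvtColor(p,cv2.COLOR_RGB2HSV);m=cv2.inRange(hsv,(0,150,60),(4,255,255))|cv2.inRange(hsv,(176,150,60),(180,255,255))
k,l,s,c=cv2.connectedComponentsWithStats(m)
for i in range(1,k):
    if s[i,4]>50:print(s[i],np.round(c[i]),wworld(P,R,*c[i],106))
E
```

```text
dock b [ 615.72027248 -122.55523878] [ 0.22  0.05 -0.07 -0.12  0.01 -0.04 -0.05 -0.01 -0.    0.13]
plate b [ 620.14292503 -122.92817462   60.        ]
[391   4  32  32 911] [406.  19.] [447.60364781 -72.73606932 106.        ]
[472  14  27  31 738] [485.  29.] [443.94311702  -9.89150628 106.        ]
```

Request:
apply_moves --pt "26 25 10 0 0 0" --pt "26 25 10 0 0 0" --pt "26 25 10 0 0 0" --pt "26 25 10 0 0 0" --pt "26 25 10 0 0 0"

```text
time: 4.62
tool_pos: [471.6, -10.1, 181.0]
tcp_rot: [180.0, 0.0, -177.3]
ft_force: [-0.1, 0.9, -0.1]
finger_gap: 40.0
grip_force: 0.0
```

```bash
python3 - <<'E'
from h import *
st();P,R=pose();p,d=snap('wrist','w3.png');np.savez('w3.npz',P=P,q=R.as_quat(),p=p)
hsv=cv2.cvtColor(p,cv2.COLOR_RGB2HSV);m=cv2.inRange(hsv,(0,150,60),(4,255,255))|cv2.inRange(hsv,(176,150,60),(180,255,255))
k,l,s,c=cv2.connectedComponentsWithStats(m)
for i in range(1,k):
    if s[i,4]>50:print(s[i],np.round(c[i]),wworld(P,R,*c[i],106))
E
```

```text
4.62 [471.6 -10.1 181. ] [ 1.8000e+02  1.0000e-02 -1.7725e+02] [-0.1  0.9 -0.1] 40.0 0.0
[ 301  179   39   45 1641] [320. 202.] [440.33031917  -8.17308912 106.        ]
[ 199  181   45   44 1718] [221. 202.] [443.22362958 -68.85278395 106.        ]
[598 431  15  16 123] [605. 438.] [704.75990231 358.37296853 106.        ]
```

View pics/w3.png

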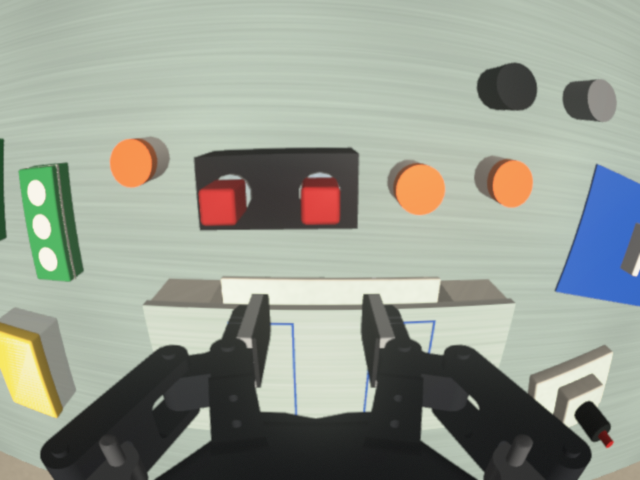

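```bash
python3 - <<'E'
from h import *
f=np.load('w3.npz');p=f['p']
np.set_printoptions(linewidth=250)
print(p[172:230:2,320,0]);print(p[172:230:2,222,0]);print(p[200,295:345,0]);print(p[200,194:250,0])
E
```

```text
[126 180 173 117 110 111 113 135 195 221 227 227 226 225 226 225 225 224 223 222 222 221 220 219 216 190 122  66 106]
[ 59  63 135 172 118 109 112 113 140 193 217 223 223 223 223 223 221 221 221 219 219 219 218 217 216 207 155  72  64]
[ 60  62  60  61  69  95 136 167 188 206 219 223 223 223 223 224 224 224 224 224 224 224 225 225 225 226 226 226 226 226 226 226 227 226 227 227 227 227 227 226 225 221 210 190 155 107  76  68  69  69]
[189 186 164 109 106 164 189 205 215 218 218 219 219 219 220 220 220 220 220 221 221 221 222 222 222 222 222 222 223 223 223 223 223 222 222 222 220 213 202 187 160 127 108 103 102 101 100 100  99  99 100 113 145 176 181 163]
```

```bash
cat >> h.py <<'E'
def heads(P,R,p):
    m=((p[:,:,0]>165)&(p[:,:,1]<90)&(p[:,:,2]<90)).astype(np.uint8)
    k,l,s,c=cv2.connectedComponentsWithStats(m)
    for i in range(1,k):
        if s[i,4]>300:
            v,u=np.where(l==i);X=wworld(P,R,u,v,106)[:,:2].astype(np.float32);r=cv2.minAreaRect(X);print(np.round(r[0],1),np.round(X.mean(0),1),np.round(r[1],1),round(r[2],1))
E
python3 - <<'E'
from h import *
for n in('w2','w3'):
    f=np.load(n+'.npz');heads(f['P'],Ro.from_quat(f['q']),f['p'])
plan(442.5,-9,130,182.8)
E
```

```text
[446.4 -71.8] [446.5 -72. ] [20.9 21. ] 4.7
[442.7  -8.3] [442.7  -8.4] [21.3 20.1] 1.1
[442.4  -8.1] [442.2  -8. ] [22.4 21.6] 3.7
[446.  -71.6] [445.8 -71.4] [22.2 22.3] 3.0
[[5.1, -0.0, 9.8, 0.0, 0.0, 0.0], [5.0, -0.1, 9.7, 0.0, 0.0, 0.0], [5.1, -0.0, 9.8, 0.0, 0.0, 0.0], [5.0, -0.1, 9.8, 0.0, 0.0, 0.0], [5.1, -0.0, 9.7, 0.0, 0.0, 0.0]]
```

Request:
apply_moves --pt "5.8 0.7 11 0 0 -0.01" --pt "5.8 0.7 11 0 0 0" --pt "5.8 0.6 11 0 0 0" --pt "5.8 0.6 11 0 0 0" --pt "5.8 0.7 11 0 0 0"

```text
time: 5.3
tool_pos: [443.1, -9.6, 125.4]
tcp_rot: [180.0, -0.0, -176.7]
ft_force: [-0.2, 0.8, 0.4]
finger_gap: 40.1
grip_force: 0.0
```

Request:
apply_moves --pt "0 0 14 0 0 0" --pt "0 0 14 0 0 0" --pt "0 0 14 0 0 0" --pt "0 0 12 0 0 0" --pt "0 0 0 0 0 0"

```text
time: 5.92
tool_pos: [442.5, -9.2, 70.9]
tcp_rot: [180.0, -0.1, -176.7]
ft_force: [-0.9, -0.4, 0.0]
finger_gap: 40.2
grip_force: 0.0
```

Request:
apply_moves --pt "0 0 0 0 0 0" --pt "0 0 0 0 0 0" --pt "0 0 0 0 0 0" --pt "0 0 0 0 0 0" --pt "0 0 0 0 0 0" --fingers 15 --grip_force 60

```text
time: 6.55
tool_pos: [443.8, -9.4, 72.7]
tcp_rot: [-180.0, 0.0, -176.7]
ft_force: [0.2, 0.9, 3.2]
finger_gap: 23.4
grip_force: 59.0
```

```bash
python3 - <<'E'
from h import *
st()
E
```

```text
6.55 [443.8  -9.4  72.7] [-1.8000e+02  4.0000e-02 -1.7666e+02] [0.2 0.9 3.2] 23.4 59.0
```

Request:
apply_moves --pt "0 0 -10 0 0 0" --pt "0 0 -20 0 0 0" --pt "0 0 -20 0 0 0" --pt "0 0 -20 0 0 0" --pt "0 0 -20 0 0 0"

```text
time: 7.18
tool_pos: [443.2, -9.6, 163.4]
tcp_rot: [-180.0, -0.0, -176.7]
ft_force: [0.8, -0.2, -1.2]
finger_gap: 23.2
grip_force: 59.2
```

Request:
apply_moves --pt "0 0 0 0 0 0" --pt "0 0 0 0 0 0" --pt "0 0 0 0 0 0" --pt "0 0 0 0 0 0" --pt "0 0 0 0 0 0"

```text
time: 7.8
tool_pos: [443.2, -9.4, 161.9]
tcp_rot: [180.0, -0.0, -176.7]
ft_force: [0.6, -0.0, -0.9]
finger_gap: 23.3
grip_force: 59.2
```

```bash
python3 - <<'E'
from h import *
st();p,d=snap('wrist','w4.png');st();P,R=pose();np.savez('w4.npz',P=P,q=R.as_quat(),p=p)
snap('side','s4.png');st()
plan(604.2,147.1,165,182.4,40)
E
```

```text
7.8 [443.2  -9.4 161.9] [ 1.7999e+02 -4.0000e-02 -1.7667e+02] [ 0.6 -0.  -0.9] 23.3 59.2
7.85 [443.3  -9.4 162. ] [ 1.8000e+02 -3.0000e-02 -1.7667e+02] [ 0.2 -0.5 -0.9] 23.3 59.2
7.9 [443.3  -9.4 162.1] [ 1.8000e+02 -2.0000e-02 -1.7667e+02] [ 0.3  0.2 -1.7] 23.6 59.2
[[-17.0, 14.7, -0.3, 0.0, 0.0, 0.002], [-16.9, 14.7, -0.3, 0.0, 0.0, 0.002], [-16.9, 14.8, -0.3, 0.0, 0.0, 0.002], [-16.9, 14.8, -0.3, 0.0, 0.0, 0.002], [-16.8, 14.8, -0.3, 0.0, 0.0, 0.002]]
[[-16.9, 14.8, -0.3, 0.0, 0.0, 0.002], [-16.8, 14.9, -0.3, 0.0, 0.0, 0.002], [-16.7, 15.0, -0.3, 0.0, 0.0, 0.002], [-16.7, 14.9, -0.3, 0.0, 0.0, 0.002], [-16.7, 15.0, -0.3, 0.0, 0.0, 0.002]]
```

View pics/w4.png

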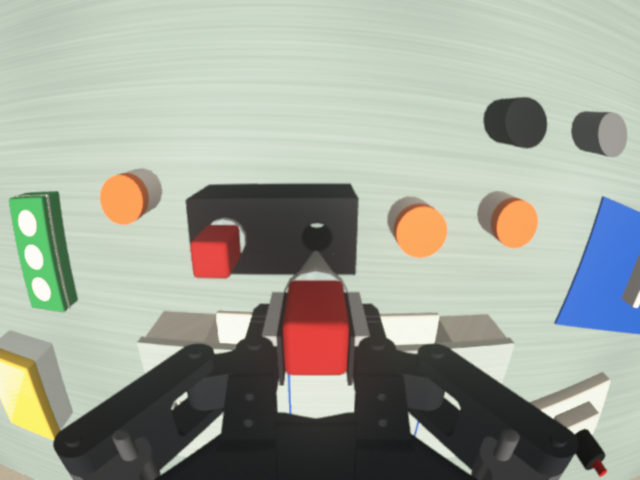

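```bash
python3 - <<'E'
from h import *
f=np.load('w4.npz');P=f['P'];R=Ro.from_quat(f['q']);p=f['p']
for x in [442,443.3,444]:print(x,wpix(P,R,[x,-9.4,93.3]), wpix(P,R,[x,-9.4,86+109.3]))
cv2.imwrite('pics/w4c.png',cv2.resize(p[215:385,255:375],None,fx=3.5,fy=3.5,interpolation=cv2.INTER_CUBIC)[:,:,::-1])
heads(P,R,p)
E
```

```text
442 (np.float64(314.4526886470765), np.float64(252.19620606548472)) (np.float64(314.1330526538986), np.float64(350.8957877284216))
443.3 (np.float64(314.3286712542277), np.float64(254.1951309653144)) (np.float64(313.92581740926295), np.float64(353.7891649403003))
444 (np.float64(314.2621000204683), np.float64(255.2681408481696)) (np.float64(313.8150760247981), np.float64(355.3337198389273))
[445.7 -71.3] [445.5 -71.2] [21.8 22.3] 3.5
[504.3  -5. ] [503.4  -5.1] [40.3 40.5] 3.4
```

View pics/w4c.png

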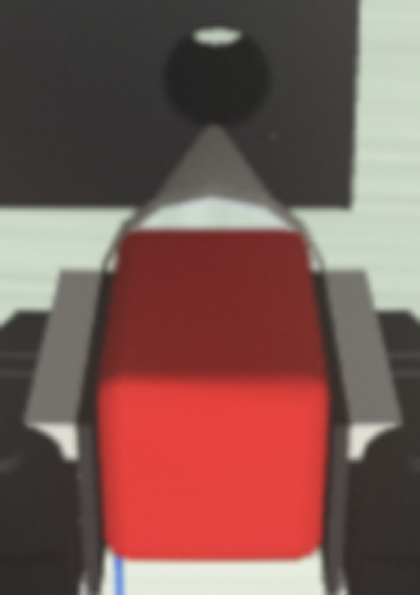

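Request:
apply_moves --pt "-17 14.6 0 0 0 0" --pt "-17 14.6 0 0 0 0" --pt "-17 14.6 0 0 0 0" --pt "-17 14.6 0 0 0 0" --pt "-17 14.6 0 0 0 0"

```text
time: 8.52
tool_pos: [524.6, 69.0, 162.2]
tcp_rot: [-180.0, -0.0, -176.7]
ft_force: [0.1, -0.6, -1.6]
finger_gap: 23.2
grip_force: 59.3
```

Request:
apply_moves --pt "-17 14.6 0 0 0 0" --pt "-17 14.6 0 0 0 0" --pt "-17 14.6 0 0 0 0" --pt "-17 14.6 0 0 0 0" --pt "-17.3 14.3 0 0 0 0"

```text
time: 9.15
tool_pos: [605.5, 146.5, 162.0]
tcp_rot: [-180.0, -0.0, -176.7]
ft_force: [0.5, -0.2, -0.6]
finger_gap: 22.7
grip_force: 59.3
```

Request:
apply_moves --pt "0 0 5 0 0 0" --pt "0 0 5 0 0 0" --pt "0 0 5 0 0 0" --pt "0 0 0 0 0 0" --pt "0 0 0 0 0 0"

```text
time: 9.78
tool_pos: [604.9, 145.7, 147.5]
tcp_rot: [-180.0, 0.0, -176.7]
ft_force: [-0.2, 0.1, -0.6]
finger_gap: 23.2
grip_force: 59.3
```

```bash
python3 - <<'E'
from h import *
st();P,R=pose();p,d=snap('wrist');np.savez('w5.npz',P=P,q=R.as_quat(),p=p);st()
cv2.imwrite('pics/w5c.png',cv2.resize(p[215:385,255:375],None,fx=3.5,fy=3.5,interpolation=cv2.INTER_CUBIC)[:,:,::-1])
E
```

```text
9.78 [604.9 145.7 147.5] [-1.8000e+02  1.0000e-02 -1.7668e+02] [-0.2  0.1 -0.6] 23.2 59.3
9.82 [605.1 145.8 147.7] [ 1.8000e+02  3.0000e-02 -1.7668e+02] [ 0.9 -0.4 -0.3] 23.4 59.3
```

View pics/w5c.png

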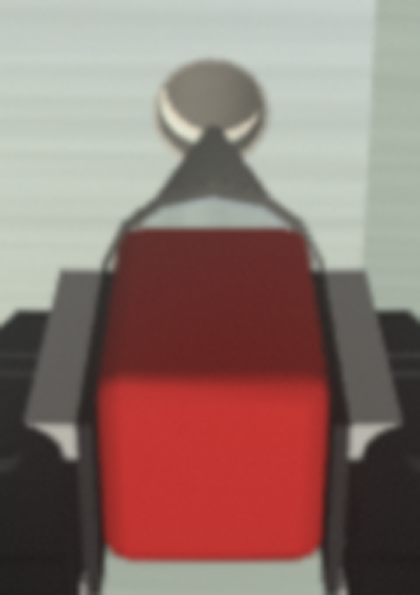

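Request:
apply_moves --pt "0 0 6 0 0 0" --pt "0 0 6 0 0 0" --pt "0 0 6 0 0 0" --pt "0 0 6 0 0 0" --pt "0 0 6 0 0 0"

```text
time: 10.45
tool_pos: [604.9, 146.0, 116.8]
tcp_rot: [-180.0, -0.0, -176.7]
ft_force: [0.5, -0.6, -0.9]
finger_gap: 23.2
grip_force: 59.3
```

Request:
apply_moves --pt "0 0 3 0 0 0" --pt "0 0 3 0 0 0" --pt "0 0 3 0 0 0" --pt "0 0 3 0 0 0" --pt "0 0 3 0 0 0"

```text
time: 11.08
tool_pos: [605.1, 146.0, 102.2]
tcp_rot: [180.0, 0.0, -176.7]
ft_force: [-0.2, 0.2, -1.5]
finger_gap: 23.0
grip_force: 59.3
```

```bash
python3 -c "
from h import *
st()"
```

```text
11.07 [605.1 146.  102.2] [ 1.8000e+02  1.0000e-02 -1.7667e+02] [-0.2  0.2 -1.5] 23.0 59.3
```

Request:
apply_moves --pt "0 0 2 0 0 0" --pt "0 0 2 0 0 0" --pt "0 0 2 0 0 0" --pt "0 0 2 0 0 0" --pt "0 0 2 0 0 0"

```text
time: 11.7
tool_pos: [605.1, 145.9, 92.3]
tcp_rot: [-180.0, 0.0, -176.7]
ft_force: [2.3, 0.0, -1.8]
finger_gap: 23.4
grip_force: 59.3
```

Request:
apply_moves --pt "0 0 2 0 0 0" --pt "0 0 2 0 0 0" --pt "0 0 1 0 0 0" --pt "0 0 1 0 0 0" --pt "0 0 1 0 0 0"

```text
time: 12.32
tool_pos: [604.9, 146.0, 85.2]
tcp_rot: [180.0, -0.0, -176.7]
ft_force: [0.9, -0.2, -0.9]
finger_gap: 23.4
grip_force: 59.3
```

```bash
python3 -c "
from h import *
st()"
```

```text
12.32 [604.9 146.   85.2] [ 1.8000e+02 -1.0000e-02 -1.7666e+02] [ 0.9 -0.2 -0.9] 23.4 59.3
```

Request:
apply_moves --pt "0 0 1 0 0 0" --pt "0 0 1 0 0 0" --pt "0 0 1 0 0 0" --pt "0 0 1 0 0 0" --pt "0 0 1 0 0 0"

```text
time: 12.95
tool_pos: [604.9, 146.0, 80.2]
tcp_rot: [180.0, -0.0, -176.7]
ft_force: [0.4, 0.1, -1.4]
finger_gap: 23.2
grip_force: 59.3
```

Request:
apply_moves --pt "0 0 1.2 0 0 0" --pt "0 0 1.2 0 0 0" --pt "0 0 1.2 0 0 0" --pt "0 0 1.2 0 0 0" --pt "0 0 1.2 0 0 0"

```text
time: 13.58
tool_pos: [605.0, 146.0, 74.2]
tcp_rot: [180.0, -0.0, -176.7]
ft_force: [-0.5, 0.1, -1.0]
finger_gap: 23.5
grip_force: 59.3
```

```bash
python3 -c "
from h import *
st()"
```

```text
13.57 [605.  146.   74.2] [ 180.     -0.   -176.66] [-0.5  0.1 -1. ] 23.5 59.3
```

Smooth. Seat it, release, then rise.

Request:
apply_moves --pt "0 0 0.8 0 0 0" --pt "0 0 0.8 0 0 0" --pt "0 0 0.8 0 0 0" --pt "0 0 0 0 0 0" --pt "0 0 0 0 0 0"

```text
time: 14.2
tool_pos: [605.6, 146.0, 72.7]
tcp_rot: [180.0, 0.1, -176.7]
ft_force: [-1.9, -0.1, 4.6]
finger_gap: 23.1
grip_force: 60.0
```

Request:
apply_moves --pt "0 0 0 0 0 0" --pt "0 0 0 0 0 0" --pt "0 0 0 0 0 0" --pt "0 0 0 0 0 0" --pt "0 0 0 0 0 0" --fingers 45

```text
time: 14.82
tool_pos: [605.0, 146.0, 71.8]
tcp_rot: [180.0, -0.0, -176.7]
ft_force: [0.1, -0.2, 0.2]
finger_gap: 45.0
grip_force: 0.0
```

Request:
apply_moves --pt "0 0 -15 0 0 0" --pt "0 0 -15 0 0 0" --pt "0 0 -20 0 0 0" --pt "0 0 -20 0 0 0" --pt "0 0 -20 0 0 0"

```text
time: 15.45
tool_pos: [605.3, 146.0, 164.0]
tcp_rot: [180.0, 0.1, -176.7]
ft_force: [-0.2, -0.2, 0.2]
finger_gap: 45.0
grip_force: 0.0
```

```bash
python3 - <<'E'
from h import *
st();snap('wrist');P,R=pose();p,d=snap('wrist');np.savez('w6.npz',P=P,q=R.as_quat(),p=p);heads(P,R,p)
a,b=plan(446.8,-73,130,183.3,40)
E
```

```text
15.45 [605.3 146.  164. ] [ 1.7999e+02  7.0000e-02 -1.7667e+02] [-0.2 -0.2  0.2] 45.0 0.0
[446.4 -71.8] [446.5 -71.5] [19.9 21.1] 3.5
[604.1 147. ] [603.9 146.8] [20.8 21.2] 3.3
[[17.3, -21.0, 3.5, 0.0, 0.0, 0.0], [17.3, -20.9, 3.5, 0.0, 0.0, 0.0], [17.3, -21.0, 3.5, 0.0, 0.0, 0.0], [17.3, -20.9, 3.5, 0.0, 0.0, 0.0], [17.2, -21.0, 3.5, 0.0, 0.0, 0.0]]
[[17.3, -21.0, 3.5, 0.0, 0.0, 0.0], [17.3, -20.9, 3.4, 0.0, 0.0, 0.0], [17.3, -21.0, 3.5, 0.0, 0.0, 0.0], [17.3, -20.9, 3.5, 0.0, 0.0, 0.0], [17.3, -21.0, 3.5, 0.0, 0.0, 0.0]]
```

Request:
apply_moves --pt "17.3 -21 0 0 0 0" --pt "17.3 -21 0 0 0 0" --pt "17.3 -21 0 0 0 0" --pt "17.3 -21 0 0 0 0" --pt "17.3 -21 0 0 0 0"

```text
time: 16.18
tool_pos: [523.8, 35.4, 161.3]
tcp_rot: [-180.0, -0.1, -176.7]
ft_force: [0.1, -1.5, -0.1]
finger_gap: 45.0
grip_force: 0.0
```

Request:
apply_moves --pt "17.3 -21 7 0 0 0" --pt "17.3 -21 7 0 0 0" --pt "17.3 -21 7 0 0 0" --pt "17.3 -21 7 0 0 0" --pt "17.1 -20.8 6 0 0 0"

```text
time: 16.8
tool_pos: [443.7, -74.1, 127.1]
tcp_rot: [180.0, -0.1, -176.7]
ft_force: [0.9, -0.8, -0.4]
finger_gap: 45.1
grip_force: 0.0
```

Request:
apply_moves --pt "0 0 15 0 0 0" --pt "0 0 15 0 0 0" --pt "0 0 15 0 0 0" --pt "0 0 12 0 0 0" --pt "0 0 0 0 0 0"

```text
time: 17.42
tool_pos: [443.8, -72.9, 69.4]
tcp_rot: [179.9, -0.1, -176.6]
ft_force: [1.0, 1.0, 0.7]
finger_gap: 44.7
grip_force: 0.0
```

Request:
apply_moves --pt "0 0 0 0 0 0" --pt "0 0 0 0 0 0" --pt "0 0 0 0 0 0" --pt "0 0 0 0 0 0" --pt "0 0 0 0 0 0"

```text
time: 18.05
tool_pos: [444.8, -73.6, 71.0]
tcp_rot: [-180.0, 0.0, -176.7]
ft_force: [-0.7, 0.3, -1.2]
finger_gap: 45.5
grip_force: 0.0
```

```bash
python3 -c "
from h import *
st()"
```

```text
18.05 [444.8 -73.6  71. ] [-1.8000e+02  1.0000e-02 -1.7667e+02] [-0.7  0.3 -1.2] 45.5 0.0
```

Request:
apply_moves --pt "-2.2 0.7 -1.7 0 0 0" --pt "0 0 0 0 0 0" --pt "0 0 0 0 0 0" --pt "0 0 0 0 0 0" --pt "0 0 0 0 0 0"

```text
time: 18.68
tool_pos: [446.8, -72.7, 72.6]
tcp_rot: [180.0, -0.0, -176.7]
ft_force: [-0.1, -0.4, -0.4]
finger_gap: 45.0
grip_force: 0.0
```

Request:
apply_moves --pt "0 0 0 0 0 0" --pt "0 0 0 0 0 0" --pt "0 0 0 0 0 0" --pt "0 0 0 0 0 0" --pt "0 0 0 0 0 0" --fingers 15

```text
time: 19.3
tool_pos: [447.0, -72.8, 72.7]
tcp_rot: [-180.0, 0.0, -176.7]
ft_force: [0.1, -0.4, 1.8]
finger_gap: 23.5
grip_force: 58.9
```

```bash
python3 -c "
from h import *
st()"
```

```text
19.3 [447.  -72.8  72.7] [-1.7999e+02  1.0000e-02 -1.7666e+02] [ 0.1 -0.4  1.8] 23.5 58.9
```

Request:
apply_moves --pt "0 0 -10 0 0 0" --pt "0 0 -20 0 0 0" --pt "0 0 -20 0 0 0" --pt "0 0 -20 0 0 0" --pt "0 0 -20 0 0 0"

```text
time: 19.92
tool_pos: [446.6, -72.6, 163.6]
tcp_rot: [180.0, -0.0, -176.7]
ft_force: [-0.3, 0.3, -1.3]
finger_gap: 23.3
grip_force: 58.9
```

Request:
apply_moves --pt "0 0 0 0 0 0" --pt "0 0 0 0 0 0" --pt "0 0 0 0 0 0" --pt "0 0 0 0 0 0" --pt "0 0 0 0 0 0"

```text
time: 20.55
tool_pos: [446.6, -72.7, 162.2]
tcp_rot: [180.0, -0.0, -176.7]
ft_force: [-1.0, -0.5, -2.0]
finger_gap: 23.7
grip_force: 58.9
```

```bash
python3 - <<'E'
from h import *
st();plan(616.4,-123.7,162,183.3,20)
E
```

```text
20.55 [446.6 -72.7 162.2] [ 1.7999e+02 -4.0000e-02 -1.7667e+02] [-1.  -0.5 -2. ] 23.7 58.9
[[-16.7, -6.1, 0.0, 0.0, 0.0, 0.0], [-16.6, -6.1, 0.0, 0.0, 0.0, 0.0], [-16.7, -6.0, 0.0, 0.0, 0.0, 0.0], [-16.6, -6.1, 0.0, 0.0, 0.0, 0.0], [-16.7, -6.1, 0.0, 0.0, 0.0, 0.0]]
[[-16.6, -6.1, 0.0, 0.0, 0.0, 0.0], [-16.7, -6.1, 0.0, 0.0, 0.0, 0.0], [-16.6, -6.1, 0.0, 0.0, 0.0, 0.0], [-16.7, -6.0, 0.0, 0.0, 0.0, 0.0], [-16.6, -6.1, 0.0, 0.0, 0.0, 0.0]]
```

Request:
apply_moves --pt "-16.6 -6.1 0 0 0 0" --pt "-16.6 -6.1 0 0 0 0" --pt "-16.7 -6.1 0 0 0 0" --pt "-16.7 -6 0 0 0 0" --pt "-16.7 -6 0 0 0 0"

```text
time: 21.18
tool_pos: [532.3, -98.3, 162.3]
tcp_rot: [180.0, -0.0, -176.7]
ft_force: [0.5, -0.1, -1.6]
finger_gap: 23.2
grip_force: 59.0
```

Request:
apply_moves --pt "-16.6 -6.1 0 0 0 0" --pt "-16.6 -6.1 0 0 0 0" --pt "-16.7 -6.1 0 0 0 0" --pt "-16.7 -6 0 0 0 0" --pt "-16.6 -6.1 0 0 0 0"

```text
time: 21.8
tool_pos: [617.1, -123.7, 162.1]
tcp_rot: [180.0, -0.0, -176.7]
ft_force: [-0.1, 0.1, -0.9]
finger_gap: 22.7
grip_force: 59.0
```

Request:
apply_moves --pt "0 0 5 0 0 0" --pt "0 0 5 0 0 0" --pt "0 0 5 0 0 0" --pt "0 0 0 0 0 0" --pt "0 0 0 0 0 0"

```text
time: 22.42
tool_pos: [616.5, -123.6, 147.8]
tcp_rot: [-180.0, 0.0, -176.7]
ft_force: [-0.2, -0.6, -1.7]
finger_gap: 23.5
grip_force: 59.0
```

```bash
python3 - <<'E'
from h import *
st();P,R=pose();p,d=snap('wrist');np.savez('w7.npz',P=P,q=R.as_quat(),p=p);st()
cv2.imwrite('pics/w7c.png',cv2.resize(p[215:385,255:375],None,fx=3.5,fy=3.5,interpolation=cv2.INTER_CUBIC)[:,:,::-1])
E
```

```text
22.43 [ 616.5 -123.6  147.8] [-1.8000e+02  1.0000e-02 -1.7666e+02] [-0.2 -0.6 -1.7] 23.5 59.0
22.48 [ 616.7 -123.6  148. ] [-1.7999e+02  3.0000e-02 -1.7666e+02] [-0.  -0.5 -0.5] 23.2 59.0
```

View pics/w7c.png

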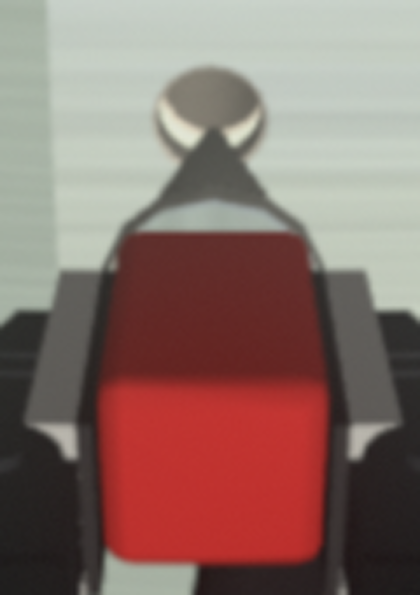

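Tip is centred over hole b (crop 211,125), dock crescent symmetric; descend.

Request:
apply_moves --pt "0 0 6 0 0 0" --pt "0 0 6 0 0 0" --pt "0 0 6 0 0 0" --pt "0 0 6 0 0 0" --pt "0 0 6 0 0 0"

```text
time: 23.1
tool_pos: [616.5, -123.6, 117.0]
tcp_rot: [180.0, -0.0, -176.7]
ft_force: [0.5, 0.3, -1.0]
finger_gap: 23.4
grip_force: 59.0
```

Request:
apply_moves --pt "0 0 3 0 0 0" --pt "0 0 3 0 0 0" --pt "0 0 3 0 0 0" --pt "0 0 3 0 0 0" --pt "0 0 3 0 0 0"

```text
time: 23.72
tool_pos: [617.0, -123.7, 102.7]
tcp_rot: [-180.0, 0.0, -176.7]
ft_force: [1.3, 0.9, 0.1]
finger_gap: 23.4
grip_force: 59.0
```

Request:
apply_moves --pt "0 0 2 0 0 0" --pt "0 0 2 0 0 0" --pt "0 0 2 0 0 0" --pt "0 0 2 0 0 0" --pt "0 0 2 0 0 0"

```text
time: 24.35
tool_pos: [616.6, -123.7, 92.5]
tcp_rot: [-180.0, 0.0, -176.7]
ft_force: [0.6, -0.0, -0.2]
finger_gap: 23.2
grip_force: 59.0
```

```bash
python3 -c "
from h import *
st()"
```

```text
24.35 [ 616.6 -123.7   92.5] [-180.      0.   -176.67] [ 0.6 -0.  -0.2] 23.2 59.0
```

Request:
apply_moves --pt "0 0 1.4 0 0 0" --pt "0 0 1.4 0 0 0" --pt "0 0 1.4 0 0 0" --pt "0 0 1.4 0 0 0" --pt "0 0 1.4 0 0 0"

```text
time: 24.98
tool_pos: [616.6, -123.6, 85.5]
tcp_rot: [180.0, -0.0, -176.7]
ft_force: [1.4, -0.0, 0.2]
finger_gap: 23.1
grip_force: 59.0
```

Request:
apply_moves --pt "0 0 1 0 0 0" --pt "0 0 1 0 0 0" --pt "0 0 1 0 0 0" --pt "0 0 1 0 0 0" --pt "0 0 1 0 0 0"

```text
time: 25.6
tool_pos: [616.6, -123.6, 80.5]
tcp_rot: [180.0, -0.0, -176.7]
ft_force: [0.3, 0.2, -1.3]
finger_gap: 23.7
grip_force: 59.0
```

```bash
python3 -c "
from h import *
st()"
```

```text
25.6 [ 616.6 -123.6   80.5] [ 180.     -0.   -176.66] [ 0.3  0.2 -1.3] 23.7 59.0
```

Request:
apply_moves --pt "0 0 1.2 0 0 0" --pt "0 0 1.2 0 0 0" --pt "0 0 1.2 0 0 0" --pt "0 0 1.2 0 0 0" --pt "0 0 1.2 0 0 0"

```text
time: 26.22
tool_pos: [616.6, -123.6, 74.5]
tcp_rot: [180.0, -0.0, -176.7]
ft_force: [1.3, -0.4, -1.0]
finger_gap: 23.4
grip_force: 59.0
```

Request:
apply_moves --pt "0 0 1 0 0 0" --pt "0 0 1 0 0 0" --pt "0 0 0.8 0 0 0" --pt "0 0 0 0 0 0" --pt "0 0 0 0 0 0"

```text
time: 26.85
tool_pos: [617.0, -123.7, 72.7]
tcp_rot: [-180.0, 0.0, -176.7]
ft_force: [-0.9, 1.9, 5.0]
finger_gap: 23.3
grip_force: 59.9
```

Request:
apply_moves --pt "0 0 0 0 0 0" --pt "0 0 0 0 0 0" --pt "0 0 0 0 0 0" --pt "0 0 0 0 0 0" --pt "0 0 0 0 0 0" --fingers 45

```text
time: 27.48
tool_pos: [616.6, -123.6, 71.7]
tcp_rot: [180.0, -0.0, -176.7]
ft_force: [-0.8, -1.0, -0.5]
finger_gap: 45.4
grip_force: 0.0
```

Request:
apply_moves --pt "0 0 -15 0 0 0" --pt "0 0 -15 0 0 0" --pt "0 0 -20 0 0 0" --pt "0 0 -20 0 0 0" --pt "0 0 -20 0 0 0"

```text
time: 28.1
tool_pos: [616.9, -123.7, 163.9]
tcp_rot: [-180.0, 0.1, -176.7]
ft_force: [0.5, -0.8, 0.4]
finger_gap: 45.0
grip_force: 0.0
```

```bash
python3 - <<'E'
from h import *
st();snap('wrist');P,R=pose();p,d=snap('wrist');np.savez('w8.npz',P=P,q=R.as_quat(),p=p);heads(P,R,p)
p,d=snap('side','s8.png')
for b in blobs(p,d,'side',(0,150,60),(3,255,255),106): print(b)
cv2.imwrite('pics/s8c.png',cv2.resize(p[170:340,280:430],None,fx=3.5,fy=3.5)[:,:,::-1])
E
```

```text
28.1 [ 616.9 -123.7  163.9] [-1.7998e+02  6.0000e-02 -1.7667e+02] [ 0.5 -0.8  0.4] 45.0 0.0
[ 615.9 -122.8] [ 615.9 -122.9] [21.4 21.5] 3.4
([342.0, 189.0], 181, [600.7, 125.8], [601.5, 123.4], [23.3, 59.5], 'longaxis', 85.1)
([369.0, 289.0], 263, [612.3, -136.6], [612.9, -138.3], [25.5, 46.9], 'longaxis', 85.3)
```

View pics/s8c.png

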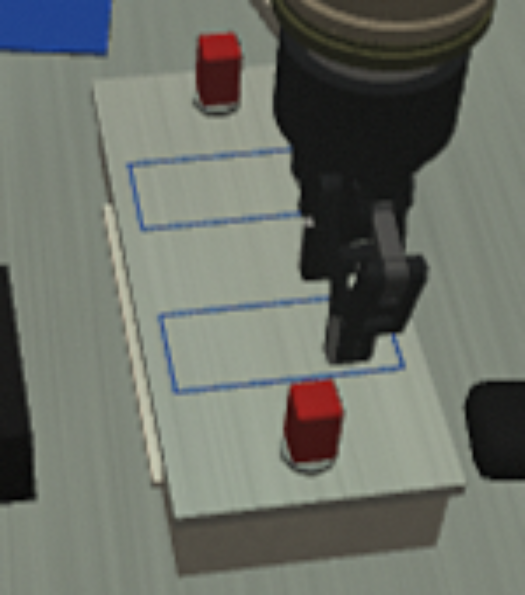

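```bash
python3 -c "
from h import *
plan(510,-286,180,182,40)"
```

```text
[[23.4, -31.1, -3.2, 0.0, 0.0, 0.005], [23.2, -31.2, -3.3, 0.0, 0.0, 0.005], [23.1, -31.4, -3.2, 0.0, 0.0, 0.005], [22.9, -31.4, -3.3, 0.0, 0.0, 0.005], [22.8, -31.6, -3.2, 0.0, 0.0, 0.005]]
```

Request:
apply_moves --pt "23.4 -31.2 -3.2 0 0 0.005" --pt "23.2 -31.2 -3.2 0 0 0.005" --pt "23 -31.4 -3.2 0 0 0.005" --pt "23 -31.4 -3.2 0 0 0.005" --pt "23 -31.6 -3.2 0 0 0.005" --fingers 72

```text
time: 28.88
tool_pos: [507.3, -286.4, 176.7]
tcp_rot: [179.9, -0.1, -178.1]
ft_force: [0.5, 0.2, -0.8]
finger_gap: 71.9
grip_force: 0.0
```

Request:
apply_moves --pt "0 0 0 0 0 0" --pt "0 0 0 0 0 0" --pt "0 0 0 0 0 0" --pt "0 0 0 0 0 0" --pt "0 0 0 0 0 0"

```text
time: 29.5
tool_pos: [509.0, -285.3, 177.7]
tcp_rot: [180.0, -0.0, -178.0]
ft_force: [0.1, -0.1, -0.3]
finger_gap: 72.0
grip_force: 0.0
```

```bash
cat >> h.py <<'E'
def wrects(P,R,p,lo,hi,z,amin=800,vmax=470):
    hsv=cv2.cvtColor(p,cv2.COLOR_RGB2HSV);m=cv2.inRange(hsv,np.array(lo),np.array(hi))
    k,l,s,c=cv2.connectedComponentsWithStats(m)
    for i in range(1,k):
        if s[i,4]<amin: continue
        v,u=np.where(l==i);X=wworld(P,R,u,v,z)[:,:2].astype(np.float32);r=cv2.minAreaRect(X)
        b=cv2.boxPoints(r);e=max([b[1]-b[0],b[2]-b[1]],key=np.linalg.norm)
        print(s[i][:4],'ctr',np.round(r[0],1),'mean',np.round(X.mean(0),1),'size',np.round(sorted(r[1]),1),'long',round(float(np.degrees(np.arctan2(e[1],e[0]))%180),2))
E
python3 - <<'E'
from h import *
st();P,R=pose();p,d=snap('wrist','w9.png');np.savez('w9.npz',P=P,q=R.as_quat(),p=p)
wrects(P,R,p,(45,120,100),(80,255,255),30)
u,v=wpix(P,R,[488,-286,30]);u,v=int(u),int(v);print(u,v);h=cv2.cvtColor(p,cv2.COLOR_RGB2HSV);print(h[v-60:v+60:6,u-14].tolist())
E
```

```text
29.5 [ 509.  -285.3  177.7] [ 179.99   -0.   -178.05] [ 0.1 -0.1 -0.3] 72.0 0.0
[151  76  70 146] ctr [ 452.1 -394.6] mean [ 450.1 -392.8] size [ 48.5 117.4] long 171.43
[284 122  62 142] ctr [ 488.6 -286. ] mean [ 485.7 -286.1] size [ 47.5 116.4] long 1.98
314 194
[[65, 127, 181], [65, 125, 181], [43, 15, 239], [38, 12, 242], [44, 16, 237], [65, 126, 178], [65, 127, 177], [65, 128, 177], [65, 127, 175], [57, 53, 213], [35, 14, 239], [34, 15, 236], [64, 117, 177], [65, 129, 174], [65, 128, 173], [65, 128, 173], [59, 71, 195], [32, 16, 233], [41, 31, 225], [65, 131, 170]]
```

View pics/w9.png

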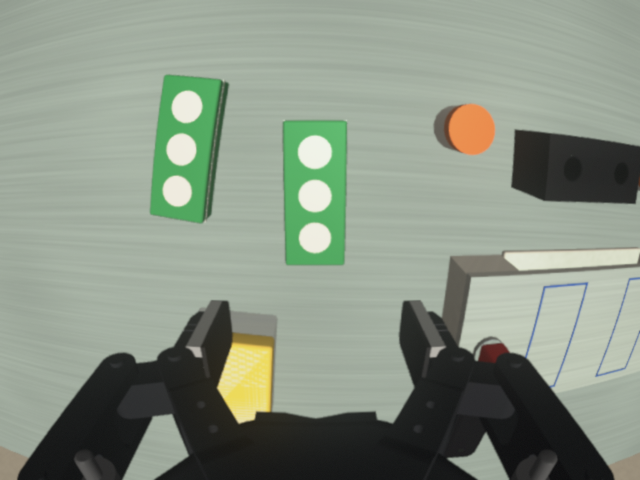

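Request:
apply_moves --pt "4 -0.2 20 0 0 0" --pt "4 -0.2 20 0 0 0" --pt "4 -0.2 20 0 0 0" --pt "4 -0.2 20 0 0 0" --pt "3.8 -0.3 20 0 0 0"

```text
time: 30.18
tool_pos: [488.2, -287.4, 76.0]
tcp_rot: [180.0, -0.0, -178.1]
ft_force: [0.2, -0.5, -0.4]
finger_gap: 71.8
grip_force: 0.0
```

Request:
apply_moves --pt "0 0 20 0 0 0" --pt "0 0 20 0 0 0" --pt "0 0 18 0 0 0" --pt "0 0 12 0 0 0" --pt "0 0 0 0 0 0"

```text
time: 30.8
tool_pos: [488.2, -287.0, 6.5]
tcp_rot: [179.9, -0.1, -178.1]
ft_force: [0.6, -0.0, 0.4]
finger_gap: 72.4
grip_force: 0.0
```

Request:
apply_moves --pt "0 0 0 0 0 0" --pt "0 0 0 0 0 0" --pt "0 0 0 0 0 0" --pt "0 0 0 0 0 0" --pt "0 0 0 0 0 0"

```text
time: 31.42
tool_pos: [489.0, -287.6, 7.9]
tcp_rot: [-180.0, 0.0, -178.1]
ft_force: [-0.1, 1.1, 0.1]
finger_gap: 72.1
grip_force: 0.0
```

Request:
apply_moves --pt "0 0 0 0 0 0" --pt "0 0 0 0 0 0" --pt "0 0 0 0 0 0" --pt "0 0 0 0 0 0" --pt "0 0 0 0 0 0" --fingers 40

```text
time: 32.05
tool_pos: [489.2, -287.8, 8.1]
tcp_rot: [-180.0, 0.0, -178.1]
ft_force: [-0.1, 0.4, 4.2]
finger_gap: 49.2
grip_force: 64.2
```

```bash
python3 -c "
from h import *
st()"
```

```text
32.05 [ 489.2 -287.8    8.1] [-1.7998e+02  2.0000e-02 -1.7810e+02] [-0.1  0.4  4.2] 49.2 64.2
```

Request:
apply_moves --pt "0 0 -10 0 0 0" --pt "0 0 -30 0 0 0" --pt "0 0 -35 0 0 0" --pt "0 0 -35 0 0 0" --pt "0 0 -30 0 0 0"

```text
time: 32.67
tool_pos: [488.7, -287.3, 149.1]
tcp_rot: [180.0, -0.0, -178.1]
ft_force: [0.9, -0.1, -2.4]
finger_gap: 49.0
grip_force: 63.6
```

```bash
python3 -c "
from h import *
st();plan(608.2,71.1,147,182.45,40)"
```

```text
32.67 [ 488.7 -287.3  149.1] [ 1.7999e+02 -1.0000e-02 -1.7809e+02] [ 0.9 -0.1 -2.4] 49.0 63.6
[[-13.1, 35.4, 0.2, 0.0, 0.0, 0.0], [-13.2, 35.4, 0.2, 0.0, 0.0, 0.0], [-13.1, 35.5, 0.3, 0.0, 0.0, 0.0], [-13.2, 35.4, 0.2, 0.0, 0.0, 0.0], [-13.1, 35.4, 0.2, 0.0, 0.0, 0.0]]
[[-13.1, 35.4, 0.2, 0.0, 0.0, 0.0], [-13.2, 35.5, 0.2, 0.0, 0.0, 0.0], [-13.1, 35.4, 0.3, 0.0, 0.0, 0.0], [-13.1, 35.4, 0.2, 0.0, 0.0, 0.0], [-13.2, 35.4, 0.2, 0.0, 0.0, 0.0]]
```

Request:
apply_moves --pt "-13 35.4 0 0 0 0" --pt "-13 35.4 0 0 0 0" --pt "-13 35.4 0 0 0 0" --pt "-13.2 35.4 0 0 0 0" --pt "-13.2 35.4 0 0 0 0"

```text
time: 33.3
tool_pos: [548.1, -107.1, 147.6]
tcp_rot: [180.0, -0.1, -178.1]
ft_force: [1.3, 0.4, -2.6]
finger_gap: 48.8
grip_force: 63.6
```

Request:
apply_moves --pt "-13.2 35.4 0 0 0 -0.01" --pt "-13.2 35.4 0 0 0 0" --pt "-13.2 35.4 0 0 0 0" --pt "-13.2 35.4 0 0 0 0" --pt "-13.2 35.4 0 0 0 0"

```text
time: 33.92
tool_pos: [606.7, 72.3, 147.5]
tcp_rot: [180.0, -0.1, -177.5]
ft_force: [1.1, -1.2, -2.5]
finger_gap: 49.0
grip_force: 63.6
```

Request:
apply_moves --pt "0 0 14 0 0 0" --pt "0 0 14 0 0 0" --pt "0 0 14 0 0 0" --pt "0 0 10 0 0 0" --pt "0 0 0 0 0 0"

```text
time: 34.55
tool_pos: [606.1, 70.4, 94.3]
tcp_rot: [-180.0, -0.1, -177.6]
ft_force: [-0.2, -0.1, -2.0]
finger_gap: 48.7
grip_force: 63.6
```

Request:
apply_moves --pt "0 0 0 0 0 0" --pt "0 0 0 0 0 0" --pt "0 0 0 0 0 0" --pt "0 0 0 0 0 0" --pt "0 0 0 0 0 0"

```text
time: 35.17
tool_pos: [607.1, 71.1, 95.9]
tcp_rot: [180.0, 0.0, -177.5]
ft_force: [0.9, 0.5, -1.7]
finger_gap: 49.0
grip_force: 63.6
```

```bash
python3 -c "
from h import *
st();plan(608.2,71.1,80,182.45,40)"
```

```text
35.17 [607.1  71.1  95.9] [ 1.8000e+02  1.0000e-02 -1.7752e+02] [ 0.9  0.5 -1.7] 49.0 63.6
[[-0.2, -0.0, 3.2, 0.0, 0.0, 0.0], [-0.2, -0.0, 3.2, 0.0, 0.0, 0.0], [-0.3, -0.0, 3.1, 0.0, 0.0, 0.0], [-0.2, -0.0, 3.2, 0.0, 0.0, 0.0], [-0.2, -0.1, 3.2, 0.0, 0.0, 0.0]]
```

Lower to 68.3 (27.6 mm more), release, rise.

Request:
apply_moves --pt "-1 0 8 0 0 0" --pt "0 0 8 0 0 0" --pt "0 0 5 0 0 0" --pt "0 0 3 0 0 0" --pt "0 0 1.6 0 0 0"

```text
time: 35.8
tool_pos: [608.0, 71.1, 69.9]
tcp_rot: [180.0, -0.0, -177.5]
ft_force: [0.2, 0.1, -2.3]
finger_gap: 48.7
grip_force: 63.6
```

Request:
apply_moves --pt "0 0 1 0 0 0" --pt "0 0 0.8 0 0 0" --pt "0 0 0 0 0 0" --pt "0 0 0 0 0 0" --pt "0 0 0 0 0 0"

```text
time: 36.42
tool_pos: [608.1, 71.1, 68.5]
tcp_rot: [-180.0, 0.0, -177.5]
ft_force: [-0.0, 0.6, -2.4]
finger_gap: 48.5
grip_force: 63.6
```

Request:
apply_moves --pt "0 0 0 0 0 0" --pt "0 0 0 0 0 0" --pt "0 0 0 0 0 0" --pt "0 0 0 0 0 0" --pt "0 0 0 0 0 0" --fingers 62

```text
time: 37.05
tool_pos: [608.1, 71.1, 68.4]
tcp_rot: [-180.0, 0.0, -177.5]
ft_force: [-0.1, 0.6, -0.2]
finger_gap: 62.0
grip_force: 0.0
```

Request:
apply_moves --pt "0 0 -10 0 0 0" --pt "0 0 -20 0 0 0" --pt "0 0 -30 0 0 0" --pt "0 0 -30 0 0 0" --pt "0 0 -10 0 0 0"

```text
time: 37.67
tool_pos: [610.0, 71.2, 172.7]
tcp_rot: [-180.0, 0.3, -177.5]
ft_force: [0.4, -0.1, 0.2]
finger_gap: 62.0
grip_force: 0.0
```

```bash
python3 - <<'E'
from h import *
st();snap('wrist');P,R=pose();p,d=snap('wrist');np.savez('w10.npz',P=P,q=R.as_quat(),p=p);st()
wrects(P,R,p,(45,100,100),(80,255,255),90);heads(P,R,p)
plan(474,-395.5,180,172.5,50)
E
```

```text
37.67 [610.   71.2 172.7] [-180.      0.34 -177.52] [ 0.4 -0.1  0.2] 62.0 0.0
37.77 [609.3  71.2 170.7] [-180.      0.21 -177.53] [-0.1  0.3  0.6] 61.9 0.0
[276 149  80 173] ctr [607.2  71.7] mean [601.8  71.4] size [ 48.5 118.3] long 2.56
[604.6 147. ] [604.3 146.8] [21.3 20.6] 2.7
[ 616.2 -122.7] [ 616.1 -122.5] [20.5 20.7] 3.3
[[15.5, -46.0, -1.0, 0.0, 0.0, 0.017], [14.8, -46.3, -1.0, 0.0, 0.0, 0.017], [13.9, -46.6, -0.9, 0.0, 0.0, 0.017], [13.2, -46.7, -1.0, 0.0, 0.0, 0.017], [12.3, -47.0, -1.0, 0.0, 0.0, 0.017]]
[[11.6, -47.2, -1.0, 0.0, 0.0, 0.017], [10.7, -47.4, -1.0, 0.0, 0.0, 0.017], [10.0, -47.5, -1.0, 0.0, 0.0, 0.017], [9.1, -47.8, -0.9, 0.0, 0.0, 0.017], [8.4, -47.8, -1.0, 0.0, 0.0, 0.017]]
```

Request:
apply_moves --pt "15.5 -46 -1 0 0 0.017" --pt "14.8 -46.3 -1 0 0 0.017" --pt "14 -46.6 -1 0 0 0.017" --pt "13.2 -46.7 -1 0 0 0.017" --pt "12.3 -47 -1 0 0 0.017" --fingers 72

```text
time: 38.4
tool_pos: [539.0, -163.3, 171.8]
tcp_rot: [180.0, -0.1, 177.6]
ft_force: [0.7, 0.0, -0.2]
finger_gap: 72.1
grip_force: 0.0
```

Request:
apply_moves --pt "11.6 -47.2 -1 0 0 0.017" --pt "10.7 -47.4 -1 0 0 0.017" --pt "10 -47.5 -1 0 0 0.017" --pt "9.2 -47.8 -1 0 0 0.017" --pt "8.4 -47.8 -1 0 0 0.017"

```text
time: 39.02
tool_pos: [471.3, -396.3, 176.7]
tcp_rot: [179.9, -0.1, 172.7]
ft_force: [1.1, 0.9, -0.1]
finger_gap: 72.2
grip_force: 0.0
```

Request:
apply_moves --pt "0 0 0 0 0 0" --pt "0 0 0 0 0 0" --pt "0 0 0 0 0 0" --pt "0 0 0 0 0 0" --pt "0 0 0 0 0 0"

```text
time: 39.65
tool_pos: [473.0, -394.8, 178.5]
tcp_rot: [-180.0, 0.0, 172.8]
ft_force: [-0.7, 0.4, 0.4]
finger_gap: 72.1
grip_force: 0.0
```

```bash
python3 - <<'E'
from h import *
st();P,R=pose();p,d=snap('wrist');np.savez('w11.npz',P=P,q=R.as_quat(),p=p)
wrects(P,R,p,(45,110,100),(80,255,255),30)
E
```

```text
39.65 [ 473.  -394.8  178.5] [-1.7999e+02  1.0000e-02  1.7280e+02] [-0.7  0.4  0.4] 72.1 0.0
[281 121  62 143] ctr [ 452.  -395.3] mean [ 449.  -394.9] size [ 47.9 117.5] long 171.68
```

Request:
apply_moves --pt "4 -0.8 20 0 0 0" --pt "4 -0.8 20 0 0 0" --pt "4 -0.8 20 0 0 0" --pt "4 -0.8 20 0 0 0" --pt "3.9 -0.9 20 0 0 0.017"

```text
time: 40.33
tool_pos: [451.8, -396.9, 76.6]
tcp_rot: [180.0, -0.0, 171.7]
ft_force: [0.2, -0.0, -0.1]
finger_gap: 71.9
grip_force: 0.0
```

Request:
apply_moves --pt "0 0 20 0 0 0" --pt "0 0 20 0 0 0" --pt "0 0 18 0 0 0" --pt "0 0 12 0 0 0" --pt "0 0 0 0 0 0"

```text
time: 40.95
tool_pos: [451.8, -396.4, 7.1]
tcp_rot: [179.9, -0.1, 171.8]
ft_force: [-0.1, -0.1, 0.3]
finger_gap: 72.5
grip_force: 0.0
```

Request:
apply_moves --pt "0 0 0 0 0 0" --pt "0 0 0 0 0 0" --pt "0 0 0 0 0 0" --pt "0 0 0 0 0 0" --pt "0 0 0 0 0 0"

```text
time: 41.58
tool_pos: [452.4, -397.1, 8.5]
tcp_rot: [-180.0, 0.0, 171.8]
ft_force: [0.4, 0.3, -0.5]
finger_gap: 71.7
grip_force: 0.0
```

Request:
apply_moves --pt "0 0 0 0 0 0" --pt "0 0 0 0 0 0" --pt "0 0 0 0 0 0" --pt "0 0 0 0 0 0" --pt "0 0 0 0 0 0" --fingers 40

```text
time: 42.2
tool_pos: [452.6, -397.3, 8.7]
tcp_rot: [-180.0, 0.0, 171.8]
ft_force: [0.4, -0.7, 3.4]
finger_gap: 48.3
grip_force: 64.5
```

Request:
apply_moves --pt "0 0 -10 0 0 0" --pt "0 0 -30 0 0 0" --pt "0 0 -35 0 0 0" --pt "0 0 -35 0 0 0" --pt "0 0 -30 0 0 0"

```text
time: 42.82
tool_pos: [452.2, -396.7, 149.7]
tcp_rot: [180.0, -0.0, 171.8]
ft_force: [0.4, -0.2, -2.1]
finger_gap: 48.7
grip_force: 63.9
```

```bash
python3 -c "
from h import *
st();plan(613.4,-48.8,147,182.45,40)"
```

```text
42.83 [ 452.2 -396.7  149.7] [ 1.7999e+02 -1.0000e-02  1.7177e+02] [ 0.4 -0.2 -2.1] 48.7 63.9
[[-11.0, 36.7, 0.3, 0.0, 0.0, -0.019], [-11.6, 36.6, 0.3, 0.0, 0.0, -0.019], [-12.4, 36.3, 0.2, 0.0, 0.0, -0.019], [-13.1, 36.0, 0.3, 0.0, 0.0, -0.019], [-13.7, 35.8, 0.3, 0.0, 0.0, -0.019]]
[[-14.4, 35.6, 0.3, 0.0, 0.0, -0.019], [-15.1, 35.2, 0.3, 0.0, 0.0, -0.019], [-15.7, 35.0, 0.2, 0.0, 0.0, -0.019], [-16.4, 34.7, 0.3, 0.0, 0.0, -0.019], [-17.1, 34.3, 0.3, 0.0, 0.0, -0.019]]
```

Request:
apply_moves --pt "-11 36.7 0 0 0 -0.019" --pt "-11.6 36.6 0 0 0 -0.019" --pt "-12.4 36.3 0 0 0 -0.019" --pt "-13.1 36 0 0 0 -0.019" --pt "-13.7 35.8 0 0 0 -0.019"

```text
time: 43.45
tool_pos: [532.9, -221.6, 148.2]
tcp_rot: [180.0, -0.1, 177.2]
ft_force: [1.6, 0.1, -2.3]
finger_gap: 49.1
grip_force: 63.9
```

Request:
apply_moves --pt "-14.4 35.6 0 0 0 -0.019" --pt "-15.1 35.2 0 0 0 -0.019" --pt "-15.7 35 0 0 0 -0.019" --pt "-16.4 34.7 0 0 0 -0.019" --pt "-17.1 34.3 0 0 0 -0.019"

```text
time: 44.08
tool_pos: [613.4, -47.7, 148.1]
tcp_rot: [180.0, -0.1, -177.3]
ft_force: [0.5, 0.4, -2.2]
finger_gap: 48.8
grip_force: 63.9
```

Request:
apply_moves --pt "0 0 14 0 0 0" --pt "0 0 14 0 0 0" --pt "0 0 14 0 0 0" --pt "0 0 10 0 0 0" --pt "0 0 0 0 0 0"

```text
time: 44.7
tool_pos: [612.5, -49.6, 94.9]
tcp_rot: [180.0, -0.1, -177.4]
ft_force: [-0.2, -0.2, -3.0]
finger_gap: 48.8
grip_force: 63.8
```

Request:
apply_moves --pt "0 0 0 0 0 0" --pt "0 0 0 0 0 0" --pt "0 0 0 0 0 0" --pt "0 0 0 0 0 0" --pt "0 0 0 0 0 0"

```text
time: 45.32
tool_pos: [613.7, -49.1, 96.5]
tcp_rot: [-180.0, 0.0, -177.3]
ft_force: [-0.2, 0.2, -3.0]
finger_gap: 48.7
grip_force: 63.8
```

```bash
python3 -c "
from h import *
st();plan(613.4,-48.8,68.9,182.45,40)"
```

```text
45.33 [613.7 -49.1  96.5] [-1.8000e+02  1.0000e-02 -1.7735e+02] [-0.2  0.2 -3. ] 48.7 63.8
[[0.1, 0.1, 5.5, 0.0, 0.0, 0.0], [0.0, 0.0, 5.5, 0.0, 0.0, 0.0], [0.1, 0.1, 5.6, 0.0, 0.0, 0.0], [0.0, 0.0, 5.5, 0.0, 0.0, 0.0], [0.1, 0.1, 5.5, 0.0, 0.0, 0.0]]
```

Request:
apply_moves --pt "0 0 8 0 0 0" --pt "0 0 8 0 0 0" --pt "0 0 5 0 0 0" --pt "0 0 3 0 0 0" --pt "0 0 1.6 0 0 0"

```text
time: 45.95
tool_pos: [613.6, -49.1, 70.5]
tcp_rot: [180.0, -0.0, -177.3]
ft_force: [0.5, 0.0, -3.3]
finger_gap: 48.5
grip_force: 63.9
```

Request:
apply_moves --pt "0 0 1 0 0 0" --pt "0 0 0.8 0 0 0" --pt "0 0 0 0 0 0" --pt "0 0 0 0 0 0" --pt "0 0 0 0 0 0"

```text
time: 46.58
tool_pos: [613.7, -49.1, 69.1]
tcp_rot: [-180.0, 0.0, -177.4]
ft_force: [1.4, -1.1, -2.4]
finger_gap: 48.6
grip_force: 63.9
```

Request:
apply_moves --pt "0 0 0 0 0 0" --pt "0 0 0 0 0 0" --pt "0 0 0 0 0 0" --pt "0 0 0 0 0 0" --pt "0 0 0 0 0 0" --fingers 62

```text
time: 47.2
tool_pos: [613.6, -49.1, 69.0]
tcp_rot: [-180.0, 0.0, -177.4]
ft_force: [-1.3, 0.6, -0.0]
finger_gap: 62.0
grip_force: 0.0
```

Request:
apply_moves --pt "0 0 -10 0 0 0" --pt "0 0 -20 0 0 0" --pt "0 0 -30 0 0 0" --pt "0 0 -30 0 0 0" --pt "0 0 -10 0 0 0"

```text
time: 47.82
tool_pos: [615.5, -49.4, 173.3]
tcp_rot: [-179.9, 0.3, -177.3]
ft_force: [0.3, 0.6, -0.7]
finger_gap: 62.1
grip_force: 0.0
```

```bash
python3 - <<'E'
from h import *
st();snap('wrist');P,R=pose();p,d=snap('wrist');np.savez('w12.npz',P=P,q=R.as_quat(),p=p);st()
wrects(P,R,p,(45,100,100),(80,255,255),90);heads(P,R,p)
plan(510,372,180,171.4,50)
E
```

```text
47.83 [615.5 -49.4 173.3] [-179.93    0.33 -177.35] [ 0.3  0.6 -0.7] 62.1 0.0
47.92 [614.8 -49.3 171.3] [-179.96    0.21 -177.35] [0.8 0.2 0. ] 62.3 0.0
[277 149  80 174] ctr [613.1 -48.4] mean [607.4 -48.7] size [ 48.4 119.4] long 2.65
[446 155  82 163] ctr [607.3  71. ] mean [602.7  68.9] size [ 49.  118.8] long 2.5
[ 615.7 -122.7] [ 615.8 -122.7] [21.4 21.6] 3.3
[604.2 146.7] [604.1 146.4] [21.7 20.2] 2.8
[[8.5, 42.6, -0.9, 0.0, 0.0, 0.02], [9.4, 42.4, -1.0, 0.0, 0.0, 0.02], [10.2, 42.1, -0.9, 0.0, 0.0, 0.02], [11.0, 42.0, -0.9, 0.0, 0.0, 0.02], [11.9, 41.8, -1.0, 0.0, 0.0, 0.02]]
[[12.8, 41.5, -0.9, 0.0, 0.0, 0.02], [13.5, 41.2, -0.9, 0.0, 0.0, 0.02], [14.4, 41.0, -0.9, 0.0, 0.0, 0.02], [15.2, 40.7, -1.0, 0.0, 0.0, 0.02], [16.0, 40.3, -0.9, 0.0, 0.0, 0.02]]
```

Request:
apply_moves --pt "8.5 42.6 -1 0 0 0.02" --pt "9.4 42.4 -1 0 0 0.02" --pt "10.2 42.1 -1 0 0 0.02" --pt "11 42 -1 0 0 0.02" --pt "11.9 41.8 -1 0 0 0.02" --fingers 34

```text
time: 48.55
tool_pos: [559.9, 162.7, 172.3]
tcp_rot: [-180.0, -0.1, 176.9]
ft_force: [0.2, 0.1, 0.1]
finger_gap: 34.0
grip_force: 0.0
```

Request:
apply_moves --pt "12.8 41.5 -1 0 0 0.02" --pt "13.5 41.2 -1 0 0 0.02" --pt "14.4 41 -1 0 0 0.02" --pt "15.2 40.7 -1 0 0 0.02" --pt "16 40.3 -1 0 0 0.02"

```text
time: 49.18
tool_pos: [507.6, 373.0, 177.2]
tcp_rot: [-179.9, -0.1, 171.1]
ft_force: [1.3, -0.1, 0.4]
finger_gap: 33.8
grip_force: 0.0
```

Request:
apply_moves --pt "0 0 0 0 0 0" --pt "0 0 0 0 0 0" --pt "0 0 0 0 0 0" --pt "0 0 0 0 0 0" --pt "0 0 0 0 0 0"

```text
time: 49.8
tool_pos: [509.2, 371.5, 179.1]
tcp_rot: [180.0, 0.0, 171.1]
ft_force: [0.7, 0.2, -0.2]
finger_gap: 34.1
grip_force: 0.0
```

```bash
python3 - <<'E'
from h import *
st();P,R=pose();p,d=snap('wrist','w13.png');np.savez('w13.npz',P=P,q=R.as_quat(),p=p)
wrects(P,R,p,(105,120,60),(125,255,255),4)
# rib top: bright white
m=((p.min(2)>205)&(p.max(2)-p.min(2)<30)).astype(np.uint8);m[300:]=0
k,l,s,c=cv2.connectedComponentsWithStats(m)
for i in range(1,k):
    if s[i,4]>100:
        v,u=np.where(l==i);X=wworld(P,R,u,v,29)[:,:2].astype(np.float32);r=cv2.minAreaRect(X);print(s[i],np.round(r[0],1),np.round(r[1],1),round(r[2],1))
E
```

```text
49.8 [509.2 371.5 179.1] [1.8000e+02 1.0000e-02 1.7113e+02] [ 0.7  0.2 -0.2] 34.1 0.0
[200 102 229 166] ctr [487.7 374.9] mean [484.4 375.4] size [148.8 198.7] long 81.47
[308 157  14  72 946] [487.8 375.1] [10.7 58.4] 80.9
[  0 273  82  27 829] [534.6  56.4] [ 12.  152.5] 2.6
```

View pics/w13.png

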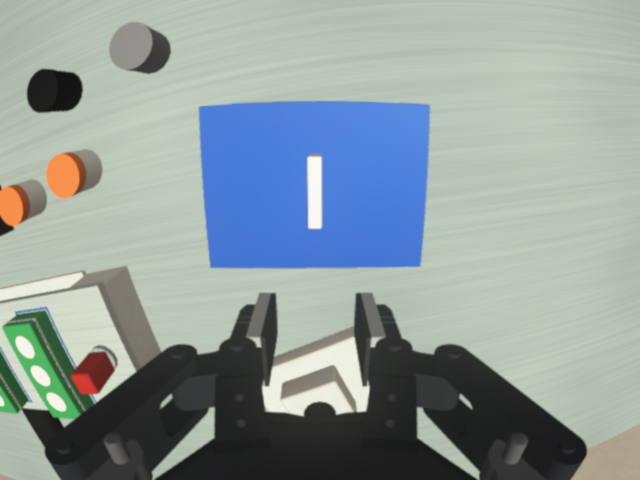

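Request:
apply_moves --pt "4.2 -0.2 20 0 0 0" --pt "4.2 -0.2 20 0 0 0" --pt "4.2 -0.1 20 0 0 0" --pt "4.1 -0.1 20 0 0 0" --pt "4.1 -0.1 20 0 0 0"

```text
time: 50.48
tool_pos: [487.6, 374.6, 77.2]
tcp_rot: [-180.0, -0.0, 171.2]
ft_force: [0.3, -0.2, 0.7]
finger_gap: 33.7
grip_force: 0.0
```

Request:
apply_moves --pt "0 0 20 0 0 0" --pt "0 0 20 0 0 0" --pt "0 0 14 0 0 0" --pt "0 0 8 0 0 0" --pt "0 0 0 0 0 0"

```text
time: 51.1
tool_pos: [488.0, 374.5, 16.5]
tcp_rot: [-180.0, -0.0, 171.2]
ft_force: [1.0, -0.5, 0.5]
finger_gap: 34.3
grip_force: 0.0
```

Request:
apply_moves --pt "0 0 3 0 0 0" --pt "0 0 3 0 0 0" --pt "0 0 0 0 0 0" --pt "0 0 0 0 0 0" --pt "0 0 0 0 0 0"

```text
time: 51.72
tool_pos: [488.3, 374.7, 11.2]
tcp_rot: [180.0, 0.0, 171.2]
ft_force: [-0.6, -0.6, -0.8]
finger_gap: 34.3
grip_force: 0.0
```

```bash
python3 -c "
from h import *
st()"
```

```text
51.73 [488.3 374.7  11.2] [1.7999e+02 1.0000e-02 1.7119e+02] [-0.6 -0.6 -0.8] 34.3 0.0
```

Request:
apply_moves --pt "0 0 0 0 0 0" --pt "0 0 0 0 0 0" --pt "0 0 0 0 0 0" --pt "0 0 0 0 0 0" --pt "0 0 0 0 0 0" --fingers 4 --grip_force 70

```text
time: 52.35
tool_pos: [488.4, 374.9, 11.3]
tcp_rot: [180.0, 0.0, 171.2]
ft_force: [0.2, 0.5, 4.6]
finger_gap: 10.2
grip_force: 71.1
```

Request:
apply_moves --pt "0 0 -10 0 0 0" --pt "0 0 -30 0 0 0" --pt "0 0 -35 0 0 0" --pt "0 0 -35 0 0 0" --pt "0 0 -30 0 0 0"

```text
time: 52.98
tool_pos: [488.1, 374.5, 152.5]
tcp_rot: [180.0, 0.0, 171.2]
ft_force: [0.1, -0.3, -2.5]
finger_gap: 10.5
grip_force: 70.4
```

```bash
python3 - <<'E'
from h import *
st();P,R=pose();p,d=snap('wrist')
wrects(P,R,p,(105,120,60),(125,255,255),P[2]-7)
plan(610.8,11.2,150,182.45,30)
E
```

```text
52.98 [488.1 374.5 152.5] [1.8000e+02 1.0000e-02 1.7118e+02] [ 0.1 -0.3 -2.5] 10.5 70.4
[ 96 132 439 252] ctr [478.7 376.6] mean [459.3 379.5] size [131.8 198.9] long 81.18
[294 385  44  33] ctr [549.4 365.8] mean [549.4 365.7] size [23.8 24.4] long 171.15
[[-11.7, -22.8, 0.5, 0.0, 0.0, -0.013], [-11.4, -22.9, 0.4, 0.0, 0.0, -0.013], [-11.0, -23.1, 0.5, 0.0, 0.0, -0.013], [-10.8, -23.2, 0.4, 0.0, 0.0, -0.013], [-10.5, -23.4, 0.5, 0.0, 0.0, -0.013]]
[[-10.2, -23.5, 0.4, 0.0, 0.0, -0.013], [-9.9, -23.6, 0.5, 0.0, 0.0, -0.013], [-9.5, -23.8, 0.5, 0.0, 0.0, -0.013], [-9.3, -23.9, 0.4, 0.0, 0.0, -0.013], [-8.9, -24.0, 0.5, 0.0, 0.0, -0.013]]
[[-8.6, -24.1, 0.4, 0.0, 0.0, -0.013], [-8.4, -24.2, 0.5, 0.0, 0.0, -0.013], [-8.0, -24.3, 0.4, 0.0, 0.0, -0.013], [-7.6, -24.4, 0.5, 0.0, 0.0, -0.013], [-7.4, -24.6, 0.5, 0.0, 0.0, -0.013]]
```

Request:
apply_moves --pt "-11.7 -22.8 0 0 0 -0.013" --pt "-11.4 -22.9 0 0 0 -0.013" --pt "-11 -23.1 0 0 0 -0.013" --pt "-10.8 -23.2 0 0 0 -0.013" --pt "-10.5 -23.4 0 0 0 -0.013"

```text
time: 53.65
tool_pos: [528.2, 252.1, 150.4]
tcp_rot: [-180.0, -0.1, 174.9]
ft_force: [0.7, -0.8, -2.4]
finger_gap: 10.3
grip_force: 70.5
```

Request:
apply_moves --pt "-10.2 -23.5 0 0 0 -0.013" --pt "-9.9 -23.6 0 0 0 -0.013" --pt "-9.5 -23.8 0 0 0 -0.013" --pt "-9.3 -23.9 0 0 0 -0.013" --pt "-8.9 -24 0 0 0 -0.013"

```text
time: 54.28
tool_pos: [568.4, 130.6, 150.4]
tcp_rot: [-180.0, -0.1, 178.7]
ft_force: [0.3, -0.0, -2.6]
finger_gap: 10.3
grip_force: 70.5
```

Request:
apply_moves --pt "-8.6 -24.1 0 0 0 -0.013" --pt "-8.4 -24.2 0 0 0 -0.013" --pt "-8 -24.3 0 0 0 -0.013" --pt "-7.6 -24.4 0 0 0 -0.013" --pt "-7.4 -24.6 0 0 0 -0.013"

```text
time: 54.9
tool_pos: [608.6, 9.2, 150.3]
tcp_rot: [180.0, -0.1, -177.6]
ft_force: [0.6, 0.1, -1.4]
finger_gap: 10.4
grip_force: 70.5
```

Request:
apply_moves --pt "0 0 7 0 0 0" --pt "0 0 7 0 0 0" --pt "0 0 7 0 0 0" --pt "0 0 5 0 0 0" --pt "0 0 0 0 0 0"

```text
time: 55.52
tool_pos: [608.5, 10.5, 124.3]
tcp_rot: [180.0, -0.1, -177.6]
ft_force: [0.3, -0.8, -1.7]
finger_gap: 10.2
grip_force: 70.5
```

Request:
apply_moves --pt "0 0 0 0 0 0" --pt "0 0 0 0 0 0" --pt "0 0 0 0 0 0" --pt "0 0 0 0 0 0" --pt "0 0 0 0 0 0"

```text
time: 56.15
tool_pos: [609.0, 10.0, 125.0]
tcp_rot: [-180.0, 0.0, -177.6]
ft_force: [-0.3, 0.3, -2.3]
finger_gap: 9.9
grip_force: 70.5
```

```bash
python3 -c "
from h import *
st();plan(610.8,11.2,101.5,182.45,30)"
```

```text
56.15 [609.  10. 125.] [-180.      0.   -177.64] [-0.3  0.3 -2.3] 9.9 70.5
[[-0.4, 0.2, 4.7, 0.0, 0.0, 0.0], [-0.3, 0.3, 4.7, 0.0, 0.0, 0.0], [-0.4, 0.2, 4.7, 0.0, 0.0, 0.0], [-0.4, 0.2, 4.7, 0.0, 0.0, 0.0], [-0.3, 0.3, 4.7, 0.0, 0.0, 0.0]]
```

Request:
apply_moves --pt "-1.8 1.2 6 0 0 0" --pt "0 0 6 0 0 0" --pt "0 0 5 0 0 0" --pt "0 0 3 0 0 0" --pt "0 0 2 0 0 0"

```text
time: 56.78
tool_pos: [610.6, 11.3, 102.7]
tcp_rot: [180.0, -0.0, -177.6]
ft_force: [-0.3, 0.1, -1.8]
finger_gap: 10.7
grip_force: 70.5
```

Request:
apply_moves --pt "0 0 1 0 0 0" --pt "0 0 0.7 0 0 0" --pt "0 0 0 0 0 0" --pt "0 0 0 0 0 0" --pt "0 0 0 0 0 0"

```text
time: 57.4
tool_pos: [610.8, 11.2, 101.4]
tcp_rot: [-180.0, 0.0, -177.6]
ft_force: [-0.7, -0.6, -1.7]
finger_gap: 10.0
grip_force: 70.5
```

Request:
apply_moves --pt "0 0 0 0 0 0" --pt "0 0 0 0 0 0" --pt "0 0 0 0 0 0" --pt "0 0 0 0 0 0" --pt "0 0 0 0 0 0" --fingers 30

```text
time: 58.02
tool_pos: [610.7, 11.3, 101.3]
tcp_rot: [-180.0, 0.0, -177.6]
ft_force: [0.6, -0.7, 0.3]
finger_gap: 30.1
grip_force: 0.0
```

Request:
apply_moves --pt "0 0 -10 0 0 0" --pt "0 0 -20 0 0 0" --pt "0 0 -25 0 0 0" --pt "0 0 -25 0 0 0" --pt "0 0 -10 0 0 0"

```text
time: 58.65
tool_pos: [612.3, 11.2, 195.1]
tcp_rot: [-180.0, 0.3, -177.6]
ft_force: [1.1, 0.4, -0.9]
finger_gap: 30.0
grip_force: 0.0
```

```bash
python3 - <<'E'
from h import *
st();snap('wrist');P,R=pose();p,d=snap('wrist','w14.png');np.savez('w14.npz',P=P,q=R.as_quat(),p=p);st()
wrects(P,R,p,(105,120,60),(125,255,255),94);heads(P,R,p)
p,d=snap('top','t14.png')
for b in blobs(p,d,'top',(5,150,120),(18,255,255),42): print(b)
E
```

```text
58.65 [612.3  11.2 195.1] [-179.97    0.28 -177.64] [ 1.1  0.4 -0.9] 30.0 0.0
58.75 [611.9  11.2 193.7] [-179.98    0.21 -177.64] [ 0.4 -0.7  0.1] 30.2 0.0
[171 125 291 202] ctr [610.9  11.5] mean [601.5  11.4] size [150.3 199.7] long 92.49
[ 615.6 -121.9] [ 615.6 -121.7] [21.5 21.9] 2.8
[604.1 146. ] [603.7 145.8] [22.2 21.2] 3.0
([391.0, 302.0], 188, [427.0, -208.4], [426.7, -208.5], [33.6, 36.4], 'longaxis', 89.3)
```

View pics/w14.png

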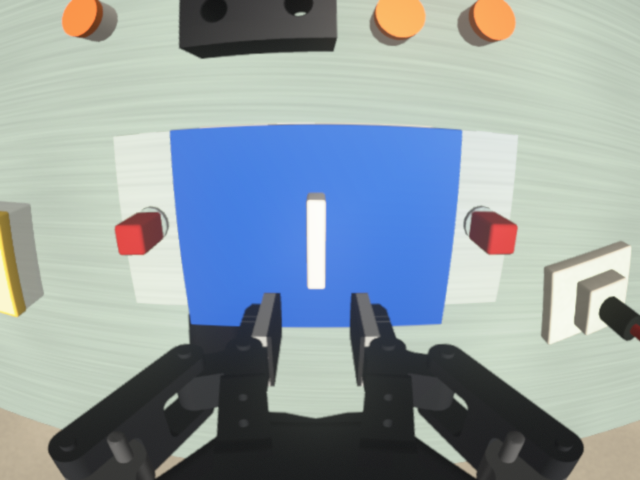

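```bash
cat >> h.py <<'E'
def pots(P,R,p,z=42):
    hsv=cv2.cvtColor(p,cv2.COLOR_RGB2HSV);m=cv2.inRange(hsv,(8,140,200),(18,255,255))
    k,l,s,c=cv2.connectedComponentsWithStats(m)
    for i in range(1,k):
        if s[i,4]<300: continue
        v,u=np.where(l==i);X=wworld(P,R,u,v,z)[:,:2].astype(np.float32);e=cv2.minEnclosingCircle(X);print(s[i].tolist(),np.round(e[0],1),round(e[1],1),np.round(X.mean(0),1))
E
python3 - <<'E'
from h import *
f=np.load('w14.npz');pots(f['P'],Ro.from_quat(f['q']),f['p'])
plan(455,68,150,182.36,40)
E
```

```text
[63, 0, 34, 36, 974] [ 427.6 -209.5] 20.0 [ 428.9 -209.3]
[376, 0, 48, 37, 1502] [440.5  71.9] 20.0 [442.7  71.8]
[474, 0, 41, 40, 1302] [428. 155.] 20.1 [428.9 154.9]
[[30.7, 12.6, 8.4, 0.0, 0.0, 0.0], [30.8, 12.7, 8.3, 0.0, 0.0, 0.0], [30.7, 12.6, 8.4, 0.0, 0.0, 0.0], [30.8, 12.6, 8.4, 0.0, 0.0, 0.0], [30.7, 12.6, 8.4, 0.0, 0.0, 0.0]]
```

Request:
apply_moves --pt "33.5 13.3 0 0 0 0" --pt "33.5 13.3 0 0 0 0" --pt "33.5 13.3 0 0 0 0" --pt "33.5 13.3 0 0 0 0" --pt "33.5 13.4 0 0 0 0" --fingers 54

```text
time: 59.42
tool_pos: [438.7, 71.2, 189.8]
tcp_rot: [180.0, -0.1, -177.6]
ft_force: [0.1, 1.0, 0.6]
finger_gap: 53.8
grip_force: 0.0
```

Request:
apply_moves --pt "0 0 30 0 0 0" --pt "0 0 30 0 0 0" --pt "0 0 20 0 0 0" --pt "0 0 0 0 0 0" --pt "0 0 0 0 0 0"

```text
time: 60.05
tool_pos: [440.7, 70.9, 111.6]
tcp_rot: [-180.0, -0.0, -177.6]
ft_force: [-0.2, -0.0, 0.6]
finger_gap: 53.9
grip_force: 0.0
```

Request:
apply_moves --pt "0 0 0 0 0 0" --pt "0 0 0 0 0 0" --pt "0 0 0 0 0 0" --pt "0 0 0 0 0 0" --pt "0 0 0 0 0 0"

```text
time: 60.68
tool_pos: [440.6, 70.9, 111.3]
tcp_rot: [-180.0, -0.0, -177.6]
ft_force: [-0.8, -0.1, 0.6]
finger_gap: 53.9
grip_force: 0.0
```

```bash
python3 - <<'E'
from h import *
st();P,R=pose();p,d=snap('wrist');pots(P,R,p)
plan(441,70.8,60,182.36,40)
E
```

```text
60.67 [440.6  70.9 111.3] [-180.     -0.   -177.64] [-0.8 -0.1  0.6] 53.9 0.0
[419, 208, 59, 61, 2764] [427.7 155.3] 20.3 [427.4 154.9]
[284, 221, 65, 62, 3187] [439.7  72.3] 20.2 [439.2  72.1]
[[-0.1, -0.0, 10.3, 0.0, 0.0, 0.0], [-0.0, -0.1, 10.2, 0.0, 0.0, 0.0], [-0.1, 0.0, 10.3, 0.0, 0.0, 0.0], [-0.1, -0.0, 10.2, 0.0, 0.0, 0.0], [-0.1, -0.0, 10.3, 0.0, 0.0, 0.0]]
```

Request:
apply_moves --pt "0 0 30 0 0 0" --pt "0 0 30 0 0 0" --pt "0 0 25 0 0 0" --pt "0 0 16 0 0 0" --pt "0 0 0 0 0 0"

```text
time: 61.35
tool_pos: [442.5, 71.5, 11.9]
tcp_rot: [180.0, 0.2, -177.6]
ft_force: [0.1, 3.1, 8.1]
finger_gap: 53.9
grip_force: 5.5
```

Request:
apply_moves --pt "0 0 0 0 0 0" --pt "0 0 0 0 0 0" --pt "0 0 0 0 0 0" --pt "0 0 0 0 0 0" --pt "0 0 0 0 0 0" --fingers 30 --grip_force 40

```text
time: 61.98
tool_pos: [442.1, 71.0, 11.7]
tcp_rot: [180.0, 0.2, -177.6]
ft_force: [-0.8, 1.3, 8.0]
finger_gap: 39.1
grip_force: 39.4
```

```bash
python3 -c "
from h import *
st()"
```

```text
61.98 [442.1  71.   11.7] [ 1.7999e+02  1.5000e-01 -1.7764e+02] [-0.8  1.3  8. ] 39.1 39.4
```

Request:
apply_moves --pt "0 0 -10 0 0 0" --pt "0 0 -30 0 0 0" --pt "0 0 -35 0 0 0" --pt "0 0 -35 0 0 0" --pt "0 0 -30 0 0 0"

```text
time: 62.6
tool_pos: [440.6, 70.9, 152.1]
tcp_rot: [180.0, 0.0, -177.6]
ft_force: [2.0, -0.4, 0.4]
finger_gap: 39.4
grip_force: 40.4
```

```bash
python3 -c "
from h import *
st();plan(643.4,67.6,150,182.36,25)"
```

```text
62.6 [440.6  70.9 152.1] [ 1.8000e+02  4.0000e-02 -1.7764e+02] [ 2.  -0.4  0.4] 39.4 40.4
[[-20.2, -1.2, 0.2, 0.0, 0.0, 0.0], [-20.3, -1.1, 0.3, 0.0, 0.0, 0.0], [-20.2, -1.2, 0.2, 0.0, 0.0, 0.0], [-20.3, -1.2, 0.2, 0.0, 0.0, 0.0], [-20.2, -1.1, 0.2, 0.0, 0.0, 0.0]]
[[-20.3, -1.2, 0.3, 0.0, 0.0, 0.0], [-20.2, -1.1, 0.2, 0.0, 0.0, 0.0], [-20.3, -1.2, 0.2, 0.0, 0.0, 0.0], [-20.2, -1.2, 0.2, 0.0, 0.0, 0.0], [-20.2, -1.1, 0.3, 0.0, 0.0, 0.0]]
```

Request:
apply_moves --pt "-20.2 -1.2 0 0 0 0" --pt "-20.2 -1.2 0 0 0 0" --pt "-20.2 -1.2 0 0 0 0" --pt "-20.2 -1.2 0 0 0 0" --pt "-20.2 -1.2 0 0 0 0"

```text
time: 63.22
tool_pos: [542.2, 69.0, 150.5]
tcp_rot: [-180.0, -0.0, -177.6]
ft_force: [0.3, -0.2, -1.2]
finger_gap: 38.8
grip_force: 40.4
```

Request:
apply_moves --pt "-20.2 -1.2 0 0 0 0" --pt "-20.2 -1.2 0 0 0 0" --pt "-20.2 -1.2 0 0 0 0" --pt "-20.2 -1.2 0 0 0 0" --pt "-20.2 -1.2 0 0 0 0"

```text
time: 63.85
tool_pos: [643.3, 67.2, 150.4]
tcp_rot: [180.0, -0.0, -177.6]
ft_force: [-0.2, 0.2, 0.3]
finger_gap: 38.9
grip_force: 40.4
```

Request:
apply_moves --pt "0 0 8 0 0 0" --pt "0 0 8 0 0 0" --pt "0 0 8 0 0 0" --pt "0 0 0 0 0 0" --pt "0 0 0 0 0 0"

```text
time: 64.47
tool_pos: [642.8, 67.3, 126.5]
tcp_rot: [-180.0, 0.0, -177.6]
ft_force: [-0.5, 0.5, -0.6]
finger_gap: 39.1
grip_force: 40.4
```

```bash
python3 - <<'E'
from h import *
st();P,R=pose();p,d=snap('wrist','w15.png');plan(643.4,67.6,106,182.36,25)
E
```

```text
64.47 [642.8  67.3 126.5] [-1.8000e+02  1.0000e-02 -1.7764e+02] [-0.5  0.5 -0.6] 39.1 40.4
[[-0.1, 0.1, 4.2, 0.0, 0.0, 0.0], [-0.0, 0.0, 4.1, 0.0, 0.0, 0.0], [-0.1, 0.1, 4.2, 0.0, 0.0, 0.0], [-0.1, 0.1, 4.1, 0.0, 0.0, 0.0], [-0.0, 0.0, 4.2, 0.0, 0.0, 0.0]]
```

View pics/w15.png

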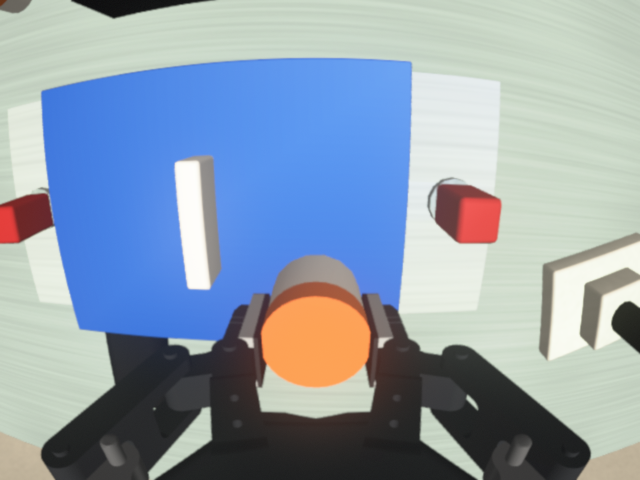

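Request:
apply_moves --pt "-0.5 0 6 0 0 0" --pt "0 0 5 0 0 0" --pt "0 0 4 0 0 0" --pt "0 0 3 0 0 0" --pt "0 0 1.5 0 0 0"

```text
time: 65.15
tool_pos: [643.3, 67.3, 106.4]
tcp_rot: [180.0, -0.0, -177.6]
ft_force: [-0.2, -0.1, -0.2]
finger_gap: 39.2
grip_force: 40.4
```

Request:
apply_moves --pt "0 0 0.7 0 0 0" --pt "0 0 0.6 0 0 0" --pt "0 0 0 0 0 0" --pt "0 0 0 0 0 0" --pt "0 0 0 0 0 0"

```text
time: 65.78
tool_pos: [643.6, 67.3, 105.8]
tcp_rot: [-180.0, 0.0, -177.6]
ft_force: [-1.1, 0.9, 1.6]
finger_gap: 39.0
grip_force: 40.4
```

```bash
python3 -c "
from h import *
st()"
```

```text
65.78 [643.6  67.3 105.8] [-1.8000e+02  2.0000e-02 -1.7764e+02] [-1.1  0.9  1.6] 39.0 40.4
```

Request:
apply_moves --pt "0 0 0 0 0 0" --pt "0 0 0 0 0 0" --pt "0 0 0 0 0 0" --pt "0 0 0 0 0 0" --pt "0 0 0 0 0 0" --fingers 54

```text
time: 66.4
tool_pos: [643.4, 67.3, 105.5]
tcp_rot: [-180.0, -0.0, -177.6]
ft_force: [0.3, 0.3, -0.1]
finger_gap: 54.2
grip_force: 0.0
```

Request:
apply_moves --pt "0 0 -8 0 0 0" --pt "0 0 -16 0 0 0" --pt "0 0 -22 0 0 0" --pt "0 0 -22 0 0 0" --pt "0 0 -10 0 0 0"

```text
time: 67.03
tool_pos: [644.7, 67.3, 186.8]
tcp_rot: [-180.0, 0.2, -177.6]
ft_force: [-0.8, 0.3, 0.2]
finger_gap: 54.0
grip_force: 0.0
```

```bash
python3 - <<'E'
from h import *
st();snap('wrist');P,R=pose();p,d=snap('wrist');pots(P,R,p,136);pots(P,R,p,42);wrects(P,R,p,(105,120,60),(125,255,255),94)
plan(428.6,153.9,185,182.36,40)
E
```

```text
67.03 [644.7  67.3 186.8] [-180.      0.23 -177.64] [-0.8  0.3  0.2] 54.0 0.0
[281, 224, 70, 67, 3698] [641.2  67.9] 20.2 [640.6  67.8]
[281, 224, 70, 67, 3698] [678.4  69.5] 30.0 [677.5  69.4]
[ 96  70 291 221] ctr [610.9  11.8] mean [601.4  14.3] size [150.3 199.2] long 92.59
[[21.2, 9.5, 0.0, 0.0, 0.0, 0.0], [21.2, 9.6, 0.0, 0.0, 0.0, 0.0], [21.3, 9.5, 0.0, 0.0, 0.0, 0.0], [21.2, 9.6, 0.1, 0.0, 0.0, 0.0], [21.2, 9.5, -0.0, 0.0, 0.0, 0.0]]
[[21.2, 9.5, -0.0, 0.0, 0.0, 0.0], [21.3, 9.6, 0.0, 0.0, 0.0, 0.0], [21.2, 9.5, 0.0, 0.0, 0.0, 0.0], [21.2, 9.6, 0.0, 0.0, 0.0, 0.0], [21.2, 9.5, 0.1, 0.0, 0.0, 0.0]]
```

Request:
apply_moves --pt "21.1 9.5 0 0 0 0" --pt "21.1 9.5 0 0 0 0" --pt "21.1 9.5 0 0 0 0" --pt "21.1 9.5 0 0 0 0" --pt "21.1 9.5 0 0 0 0"

```text
time: 67.75
tool_pos: [534.8, 110.6, 182.4]
tcp_rot: [-180.0, -0.1, -177.6]
ft_force: [0.6, 0.1, 0.3]
finger_gap: 53.9
grip_force: 0.0
```

Request:
apply_moves --pt "21.1 9.5 0 0 0 0" --pt "21.1 9.5 0 0 0 0" --pt "21.1 9.5 0 0 0 0" --pt "21.1 9.5 0 0 0 0" --pt "21.1 9.5 0 0 0 0"

```text
time: 68.38
tool_pos: [427.5, 153.6, 182.6]
tcp_rot: [-180.0, -0.1, -177.6]
ft_force: [0.6, -0.2, -0.4]
finger_gap: 54.0
grip_force: 0.0
```

Request:
apply_moves --pt "0 0 30 0 0 0" --pt "0 0 30 0 0 0" --pt "0 0 14 0 0 0" --pt "0 0 0 0 0 0" --pt "0 0 0 0 0 0"

```text
time: 69.0
tool_pos: [429.4, 153.6, 110.5]
tcp_rot: [180.0, 0.1, -177.6]
ft_force: [0.0, -0.1, -0.8]
finger_gap: 54.0
grip_force: 0.0
```

Request:
apply_moves --pt "0 0 0 0 0 0" --pt "0 0 0 0 0 0" --pt "0 0 0 0 0 0" --pt "0 0 0 0 0 0" --pt "0 0 0 0 0 0"

```text
time: 69.62
tool_pos: [428.7, 153.5, 109.5]
tcp_rot: [-180.0, -0.0, -177.6]
ft_force: [0.7, 0.1, -1.2]
finger_gap: 53.9
grip_force: 0.0
```

```bash
python3 - <<'E'
from h import *
st();P,R=pose();p,d=snap('wrist');pots(P,R,p)
plan(428.6,153.9,11,182.36,40)
E
```

```text
69.62 [428.7 153.5 109.5] [-180.     -0.   -177.64] [ 0.7  0.1 -1.2] 53.9 0.0
[285, 222, 66, 62, 3236] [427.9 155.4] 20.2 [427.4 155.4]
[[0.0, 0.1, 19.7, 0.0, 0.0, 0.0], [0.0, 0.1, 19.7, 0.0, 0.0, 0.0], [0.0, 0.1, 19.7, 0.0, 0.0, 0.0], [0.1, 0.0, 19.7, 0.0, 0.0, 0.0], [-0.0, 0.1, 19.7, 0.0, 0.0, 0.0]]
```

Request:
apply_moves --pt "0 0.7 30 0 0 0" --pt "0 0 30 0 0 0" --pt "0 0 24 0 0 0" --pt "0 0 14 0 0 0" --pt "0 0 0 0 0 0"

```text
time: 70.3
tool_pos: [427.8, 154.0, 10.7]
tcp_rot: [-180.0, -0.1, -177.6]
ft_force: [0.7, -0.1, 0.3]
finger_gap: 54.1
grip_force: 0.0
```

Request:
apply_moves --pt "0 0 0 0 0 0" --pt "0 0 0 0 0 0" --pt "0 0 0 0 0 0" --pt "0 0 0 0 0 0" --pt "0 0 0 0 0 0" --fingers 30

```text
time: 70.92
tool_pos: [429.7, 154.4, 12.5]
tcp_rot: [180.0, 0.1, -177.6]
ft_force: [-0.9, 0.1, 6.5]
finger_gap: 39.1
grip_force: 40.5
```

Request:
apply_moves --pt "0 0 -10 0 0 0" --pt "0 0 -30 0 0 0" --pt "0 0 -35 0 0 0" --pt "0 0 -35 0 0 0" --pt "0 0 -30 0 0 0"

```text
time: 71.55
tool_pos: [428.6, 154.2, 153.3]
tcp_rot: [180.0, 0.0, -177.6]
ft_force: [0.4, 0.2, -0.5]
finger_gap: 39.0
grip_force: 40.4
```

```bash
python3 -c "
from h import *
st();plan(573.5,64.7,150,182.36,25)"
```

```text
71.55 [428.6 154.2 153.3] [ 1.7999e+02  5.0000e-02 -1.7764e+02] [ 0.4  0.2 -0.5] 39.0 40.4
[[-14.1, -9.5, 0.3, 0.0, 0.0, 0.0], [-14.1, -9.6, 0.4, 0.0, 0.0, 0.0], [-14.1, -9.5, 0.3, 0.0, 0.0, 0.0], [-14.1, -9.6, 0.4, 0.0, 0.0, 0.0], [-14.1, -9.5, 0.3, 0.0, 0.0, 0.0]]
[[-14.1, -9.5, 0.4, 0.0, 0.0, 0.0], [-14.1, -9.6, 0.3, 0.0, 0.0, 0.0], [-14.1, -9.5, 0.3, 0.0, 0.0, 0.0], [-14.1, -9.5, 0.4, 0.0, 0.0, 0.0], [-14.1, -9.6, 0.3, 0.0, 0.0, 0.0]]
```

Request:
apply_moves --pt "-14.1 -9.5 0 0 0 0" --pt "-14.1 -9.5 0 0 0 0" --pt "-14.1 -9.5 0 0 0 0" --pt "-14.1 -9.5 0 0 0 0" --pt "-14.1 -9.5 0 0 0 0"

```text
time: 72.18
tool_pos: [501.8, 108.8, 150.7]
tcp_rot: [-180.0, -0.1, -177.7]
ft_force: [-0.4, -0.7, 0.3]
finger_gap: 38.8
grip_force: 40.4
```

Request:
apply_moves --pt "-14.1 -9.6 0 0 0 0" --pt "-14.1 -9.6 0 0 0 0" --pt "-14.1 -9.6 0 0 0 0" --pt "-14.1 -9.6 0 0 0 0" --pt "-14.1 -9.6 0 0 0 0"

```text
time: 72.8
tool_pos: [574.5, 64.0, 151.5]
tcp_rot: [-180.0, 0.0, -177.6]
ft_force: [-0.4, 0.2, -1.0]
finger_gap: 39.2
grip_force: 40.4
```

Request:
apply_moves --pt "0 0 10 0 0 0" --pt "0 0 10 0 0 0" --pt "0 0 8 0 0 0" --pt "0 0 0 0 0 0" --pt "0 0 0 0 0 0"

```text
time: 73.42
tool_pos: [573.5, 64.8, 123.7]
tcp_rot: [-180.0, 0.0, -177.6]
ft_force: [-0.1, -0.0, 0.5]
finger_gap: 38.9
grip_force: 40.4
```

```bash
python3 -c "
from h import *
st();plan(573.5,64.7,106.5,182.36,25)"
```

```text
73.42 [573.5  64.8 123.7] [-1.8000e+02  2.0000e-02 -1.7762e+02] [-0.1 -0.   0.5] 38.9 40.4
[[0.0, -0.0, 3.4, 0.0, 0.0, 0.0], [0.0, -0.0, 3.5, 0.0, 0.0, 0.0], [0.0, -0.0, 3.4, 0.0, 0.0, 0.0], [0.0, -0.1, 3.5, 0.0, 0.0, 0.0], [0.0, 0.0, 3.4, 0.0, 0.0, 0.0]]
```

Request:
apply_moves --pt "0 0 6 0 0 0" --pt "0 0 5 0 0 0" --pt "0 0 3 0 0 0" --pt "0 0 2 0 0 0" --pt "0 0 1 0 0 0"

```text
time: 74.05
tool_pos: [573.4, 64.6, 106.6]
tcp_rot: [-180.0, -0.0, -177.6]
ft_force: [-1.3, 0.1, 3.9]
finger_gap: 39.2
grip_force: 40.6
```

Request:
apply_moves --pt "0 0 0.5 0 0 0" --pt "0 0 0.3 0 0 0" --pt "0 0 0 0 0 0" --pt "0 0 0 0 0 0" --pt "0 0 0 0 0 0"

```text
time: 74.68
tool_pos: [573.8, 64.6, 106.6]
tcp_rot: [-180.0, 0.0, -177.6]
ft_force: [-4.1, 0.2, 6.1]
finger_gap: 39.1
grip_force: 40.7
```

```bash
python3 -c "
from h import *
st()"
```

```text
74.67 [573.8  64.6 106.6] [-1.8000e+02  4.0000e-02 -1.7764e+02] [-4.1  0.2  6.1] 39.1 40.7
```

Request:
apply_moves --pt "0 0 0 0 0 0" --pt "0 0 0 0 0 0" --pt "0 0 0 0 0 0" --pt "0 0 0 0 0 0" --pt "0 0 0 0 0 0" --fingers 54

```text
time: 75.3
tool_pos: [573.5, 64.6, 105.7]
tcp_rot: [-180.0, -0.0, -177.6]
ft_force: [0.1, 0.7, 0.1]
finger_gap: 53.9
grip_force: 0.0
```

Request:
apply_moves --pt "0 0 -8 0 0 0" --pt "0 0 -16 0 0 0" --pt "0 0 -22 0 0 0" --pt "0 0 -22 0 0 0" --pt "0 0 -10 0 0 0"

```text
time: 75.92
tool_pos: [574.7, 64.6, 186.7]
tcp_rot: [-180.0, 0.2, -177.6]
ft_force: [0.1, 0.2, 0.0]
finger_gap: 53.6
grip_force: 0.0
```

```bash
python3 - <<'E'
from h import *
st();snap('wrist');P,R=pose();p,d=snap('wrist');pots(P,R,p,136);wrects(P,R,p,(105,120,60),(125,255,255),94)
plan(428.2,-210.3,185,182.36,45)
E
```

```text
75.92 [574.7  64.6 186.7] [-180.      0.22 -177.64] [0.1 0.2 0. ] 53.6 0.0
[16, 42, 28, 41, 885] [ 449.4 -121. ] 13.5 [ 449.5 -120.8]
[281, 226, 70, 67, 3691] [572.2  65.1] 20.2 [571.6  65.1]
[285, 334, 61, 50, 2394] [641.6  67.9] 20.2 [640.8  67.8]
[103 179 281 190] ctr [610.2  11.7] mean [593.3   8.7] size [149.2 199.2] long 92.47
[[15.8, -26.9, 0.0, 0.0, 0.0, 0.0], [15.7, -26.8, 0.1, 0.0, 0.0, 0.0], [15.8, -26.9, 0.0, 0.0, 0.0, 0.0], [15.7, -26.9, 0.0, 0.0, 0.0, 0.0], [15.8, -26.8, 0.1, 0.0, 0.0, 0.0]]
[[15.8, -26.9, 0.0, 0.0, 0.0, 0.0], [15.7, -26.8, 0.0, 0.0, 0.0, 0.0], [15.8, -26.9, 0.1, 0.0, 0.0, 0.0], [15.7, -26.9, 0.0, 0.0, 0.0, 0.0], [15.8, -26.8, 0.1, 0.0, 0.0, 0.0]]
```

Request:
apply_moves --pt "15.6 -26.9 0 0 0 0" --pt "15.6 -26.9 0 0 0 0" --pt "15.6 -26.9 0 0 0 0" --pt "15.6 -26.9 0 0 0 0" --pt "15.6 -26.9 0 0 0 0"

```text
time: 76.65
tool_pos: [500.0, -73.7, 182.7]
tcp_rot: [180.0, -0.1, -177.6]
ft_force: [0.3, -1.4, 0.2]
finger_gap: 53.9
grip_force: 0.0
```

Request:
apply_moves --pt "15.6 -26.9 0 0 0 0" --pt "15.6 -26.9 0 0 0 0" --pt "15.6 -26.9 0 0 0 0" --pt "15.6 -26.9 0 0 0 0" --pt "15.6 -26.9 0 0 0 0"

```text
time: 77.28
tool_pos: [427.7, -211.2, 182.8]
tcp_rot: [180.0, -0.1, -177.6]
ft_force: [0.9, 0.2, -0.0]
finger_gap: 54.1
grip_force: 0.0
```

Request:
apply_moves --pt "0 0 30 0 0 0" --pt "0 0 30 0 0 0" --pt "0 0 14 0 0 0" --pt "0 0 0 0 0 0" --pt "0 0 0 0 0 0"

```text
time: 77.9
tool_pos: [429.4, -210.9, 110.8]
tcp_rot: [-180.0, 0.1, -177.6]
ft_force: [0.7, 0.1, 0.4]
finger_gap: 53.9
grip_force: 0.0
```

Request:
apply_moves --pt "0 0 0 0 0 0" --pt "0 0 0 0 0 0" --pt "0 0 0 0 0 0" --pt "0 0 0 0 0 0" --pt "0 0 0 0 0 0"

```text
time: 78.53
tool_pos: [428.7, -210.6, 109.7]
tcp_rot: [180.0, -0.0, -177.6]
ft_force: [0.1, 0.3, 0.3]
finger_gap: 54.4
grip_force: 0.0
```

```bash
python3 - <<'E'
from h import *
st();P,R=pose();p,d=snap('wrist');pots(P,R,p)
plan(428.2,-210.3,12,182.36,40)
E
```

```text
78.53 [ 428.7 -210.6  109.7] [ 180.     -0.   -177.64] [0.1 0.3 0.3] 54.4 0.0
[283, 221, 66, 62, 3242] [ 427.  -209.8] 20.2 [ 426.6 -209.8]
[[0.1, 0.1, 19.5, 0.0, 0.0, 0.0], [0.1, 0.0, 19.6, 0.0, 0.0, 0.0], [0.1, 0.1, 19.5, 0.0, 0.0, 0.0], [0.1, 0.0, 19.5, 0.0, 0.0, 0.0], [0.1, 0.1, 19.6, 0.0, 0.0, 0.0]]
```

Request:
apply_moves --pt "0.6 0 30 0 0 0" --pt "0 0 30 0 0 0" --pt "0 0 24 0 0 0" --pt "0 0 12 0 0 0" --pt "0 0 0 0 0 0"

```text
time: 79.2
tool_pos: [427.6, -210.3, 13.1]
tcp_rot: [179.9, -0.1, -177.6]
ft_force: [0.1, 0.0, 0.9]
finger_gap: 54.0
grip_force: 0.0
```

Request:
apply_moves --pt "0 0 0 0 0 0" --pt "0 0 0 0 0 0" --pt "0 0 0 0 0 0" --pt "0 0 0 0 0 0" --pt "0 0 0 0 0 0" --fingers 30

```text
time: 79.82
tool_pos: [429.0, -211.2, 14.8]
tcp_rot: [-179.9, 0.1, -177.6]
ft_force: [-1.0, -0.4, 6.6]
finger_gap: 39.0
grip_force: 40.7
```

Request:
apply_moves --pt "0 0 -10 0 0 0" --pt "0 0 -30 0 0 0" --pt "0 0 -35 0 0 0" --pt "0 0 -35 0 0 0" --pt "0 0 -30 0 0 0"

```text
time: 80.45
tool_pos: [428.1, -210.6, 155.6]
tcp_rot: [-180.0, 0.0, -177.6]
ft_force: [0.1, 0.4, -1.9]
finger_gap: 38.7
grip_force: 40.4
```

```bash
python3 -c "
from h import *
st();plan(613.1,-43.8,154,182.36,25)"
```

```text
80.45 [ 428.1 -210.6  155.6] [-1.7997e+02  4.0000e-02 -1.7764e+02] [ 0.1  0.4 -1.9] 38.7 40.4
[[-19.2, 15.9, 0.2, 0.0, 0.0, 0.0], [-19.1, 15.9, 0.1, 0.0, 0.0, 0.0], [-19.2, 15.9, 0.2, 0.0, 0.0, 0.0], [-19.2, 15.9, 0.2, 0.0, 0.0, 0.0], [-19.2, 15.9, 0.1, 0.0, 0.0, 0.0]]
[[-19.1, 15.9, 0.2, 0.0, 0.0, 0.0], [-19.2, 15.9, 0.1, 0.0, 0.0, 0.0], [-19.2, 15.9, 0.2, 0.0, 0.0, 0.0], [-19.2, 15.9, 0.2, 0.0, 0.0, 0.0], [-19.1, 15.9, 0.1, 0.0, 0.0, 0.0]]
```

Request:
apply_moves --pt "-19.2 15.9 0 0 0 0" --pt "-19.2 15.9 0 0 0 0" --pt "-19.2 15.9 0 0 0 0" --pt "-19.2 15.9 0 0 0 0" --pt "-19.2 15.9 0 0 0 0"

```text
time: 81.08
tool_pos: [521.1, -126.6, 154.1]
tcp_rot: [180.0, -0.0, -177.6]
ft_force: [-0.2, 0.7, -1.5]
finger_gap: 38.9
grip_force: 40.4
```

Request:
apply_moves --pt "-19.2 15.9 0 0 0 0" --pt "-19.2 15.9 0 0 0 0" --pt "-19.2 15.9 0 0 0 0" --pt "-19.2 15.9 0 0 0 0" --pt "-19.2 15.9 0 0 0 0"

```text
time: 81.7
tool_pos: [613.7, -43.2, 154.0]
tcp_rot: [180.0, -0.0, -177.6]
ft_force: [1.2, -0.4, -0.5]
finger_gap: 39.3
grip_force: 40.4
```

Request:
apply_moves --pt "0 0 10 0 0 0" --pt "0 0 10 0 0 0" --pt "0 0 8 0 0 0" --pt "0 0 0 0 0 0" --pt "0 0 0 0 0 0"

```text
time: 82.32
tool_pos: [613.4, -44.3, 126.0]
tcp_rot: [-180.0, 0.0, -177.7]
ft_force: [-0.0, 0.1, -1.1]
finger_gap: 39.0
grip_force: 40.4
```

```bash
python3 -c "
from h import *
st();plan(613.1,-43.8,109,182.36,25)"
```

```text
82.33 [613.4 -44.3 126. ] [-1.7999e+02  1.0000e-02 -1.7767e+02] [-0.   0.1 -1.1] 39.0 40.4
[[0.0, 0.1, 3.4, 0.0, 0.0, 0.0], [0.1, 0.1, 3.4, 0.0, 0.0, 0.0], [0.0, 0.1, 3.4, 0.0, 0.0, 0.0], [0.1, 0.1, 3.4, 0.0, 0.0, 0.0], [0.0, 0.1, 3.4, 0.0, 0.0, 0.0]]
```

Request:
apply_moves --pt "0 0 6 0 0 0" --pt "0 0 5 0 0 0" --pt "0 0 3 0 0 0" --pt "0 0 2 0 0 0" --pt "0 0 1 0 0 0"

```text
time: 82.95
tool_pos: [613.4, -43.8, 108.9]
tcp_rot: [180.0, -0.0, -177.6]
ft_force: [-2.3, 1.1, 5.7]
finger_gap: 38.8
grip_force: 40.8
```

```bash
python3 -c "
from h import *
st()"
```

```text
82.95 [613.4 -43.8 108.9] [ 1.8000e+02 -1.0000e-02 -1.7763e+02] [-2.3  1.1  5.7] 38.8 40.8
```

In contact; release, rise well clear and check.

Request:
apply_moves --pt "0 0 0 0 0 0" --pt "0 0 0 0 0 0" --pt "0 0 0 0 0 0" --pt "0 0 0 0 0 0" --pt "0 0 0 0 0 0" --fingers 54

```text
time: 83.58
tool_pos: [613.4, -43.9, 108.7]
tcp_rot: [-180.0, 0.0, -177.6]
ft_force: [-0.3, 0.6, -0.6]
finger_gap: 54.3
grip_force: 0.0
```

Request:
apply_moves --pt "0 0 -8 0 0 0" --pt "0 0 -16 0 0 0" --pt "0 0 -30 0 0 0" --pt "0 0 -30 0 0 0" --pt "0 0 -30 0 0 0"

```text
time: 84.2
tool_pos: [613.7, -43.9, 225.4]
tcp_rot: [-180.0, 0.1, -177.6]
ft_force: [0.1, -0.2, -0.3]
finger_gap: 53.8
grip_force: 0.0
```

Request:
apply_moves --pt "0 0 0 0 0 0" --pt "0 0 0 0 0 0" --pt "0 0 0 0 0 0" --pt "0 0 0 0 0 0" --pt "0 0 0 0 0 0"

```text
time: 84.82
tool_pos: [613.1, -43.8, 222.0]
tcp_rot: [180.0, -0.1, -177.6]
ft_force: [0.5, -0.3, -0.7]
finger_gap: 54.4
grip_force: 0.0
```

```bash
python3 - <<'E'
from h import *
st();P,R=pose();p,d=snap('wrist');pots(P,R,p,136);wrects(P,R,p,(105,120,60),(125,255,255),94);heads(P,R,p)
p,d=snap('top')
for b in blobs(p,d,'top',(5,150,120),(18,255,255),42): print(b)
for n in('joystick','mouse','tipbox'):print(n,[(np.round(x['xyz']).tolist(),round(x['confidence'],2)) for x in models.place_of(n,'top')][:1])
E
```

```text
84.83 [613.1 -43.8 222. ] [ 1.7999e+02 -6.0000e-02 -1.7764e+02] [ 0.5 -0.3 -0.7] 54.4 0.0
[453, 164, 52, 58, 2377] [572.3  65. ] 20.1 [572.1  64.6]
[286, 213, 60, 58, 2775] [611.4 -43.1] 20.1 [611.  -43.2]
[441, 262, 50, 50, 1908] [641.4  68. ] 20.2 [641.   67.5]
[255 128 255 186] ctr [610.9  11.3] mean [601.   -4.9] size [149.8 199.4] long 92.5
[ 615.5 -122.3] [ 615.5 -122.2] [21.3 21.9] 2.5
[604.2 146.2] [604.1 145.8] [21.2 21.1] 3.1
([322.0, 223.0], 157, [623.2, -43.1], [622.3, -43.4], [30.0, 34.6], 'longaxis', 89.1)
joystick [([698.0, 350.0, 3.0], 0.66)]
mouse []
tipbox [([672.0, -364.0, 2.0], 0.97)]
```

All three pots stand upright on the level, centred sheet (lid radius 20 mm as seen), and both drifts are still home.

```bash
python3 -c "
from h import *
print(job.hand_in())"
```

```text
the job is handed in; nothing more can be done
None
```

I handed the job in at about 85 s. Both drifts are home, a cassette lies on each rectangle, the sheet is centred on them, and all three pots stand upright on it. The last pictures agree with this, though the hand-in gave no verdict and the mouse wasn't detected in the final check.

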